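# Bolt down the bottle stand and mix the separated bottles onto it

### The arm

A 6-joint arm with a two-finger parallel gripper is mounted at the origin on the work surface. World frame = base frame: x ahead of the robot, y to its left, z up, the work surface at z = 0. Lengths are in m, angles in rad, forces in N, time in s.
With the tool pointing down it reaches from about 0.275 to 0.75 m from the base axis. Payload 10.2 kg.
Tool frame: the origin (TCP) lies midway between the tips of the shut fingers; the grasp point (between the pads) lies 19 mm behind it; z points along the fingers, y is the line along which they close (so a half turn about z gives the same grasp; the last joint's range is limited). The gripper opens to 88 mm and grips with 3 to 60 N. Pads are 18 mm wide; open, the fingers measure 123 mm over their backs; the gripper's body (75 mm by 187 mm) begins 45 mm behind the grasp point.
Start: joints at [0.962, 0.313, 1.498, -0, 1.331, -0.223], TCP at [0.198, 0.486, 0.239] pointing down, gripper open.
Joint ranges: [-2.94, 2.94], [-0.97, 2.17], [0.19, 2.56], [-1.23, 4.37], [0.02, 3.11], [-2.88, 2.88]. Speed limits (rad/s): [2.39, 2.39, 3.01, 3.14, 3.14, 3.14].

### API

Orientations are given as a unit quaternion [x, y, z, w].
In Python, from bench import env, viewer, close_job gives the robot as it stands.
- The arm moves only by the tool carry_out, never from a script. Its argument "steps" is a list of rows, each a list of 2 entries, a list of its own where there are three numbers: the shift along the tool's x, y, z in units of 25 cm (1.0 is 25 cm), then the turn about the tool's z in units of 180 degrees (1.0 is 180 degrees). A call has 1 to 8 rows; each row is the pose to reach, as a shift and turn from the pose commanded when the call began, along the tool's axes at that moment, turning the shorter way round; what a row does not reach only later rows make up. A row lasts 1/10 s, in which the tool goes at most 50 mm and 8.59 degrees, less where a joint would pass 70% of its speed; a pose out of reach is approached as far as the arm can. A call with a number of a shift or a turn outside -1 to 1 is refused whole. A call with a gripper value outside its range is refused whole. "jaw" is the finger opening in mm, from 0 to 88.1, set as the call begins (left out, the last holds). The fingers move at their own pace and stop on an object; the grip force is fixed at half the most. Time passes only in rows, so rows that repeat a pose let the fingers close. It gives the time, the measured TCP pose, the force, the opening and the grip force at its end, in the units of the state.
- env.get_state(): the state, without advancing time (a new reading comes with each control period).
- viewer.capture(name): name is "side" or "top"; returns the picture (420x560x3 uint8, red, green, blue); there is no depth.
- viewer.camera_model(name): a dict with "mtx" (3x3 intrinsics, pixels), "dist" ([k1, k2, p1, p2, k3] as OpenCV has them; the pictures are not rectified), "origin" and "orientation" of the camera in the world. Camera axes: x right, y down, z forward; pixel columns grow to the right and rows downward; lengths in m; the calibration is good to about 2 mm. A picture is of the moment at which its call begins. camera_model takes no time and is no camera call.
- close_job(): hands the job in; it is judged then, once.
The state is a dict: "clock": time; "joints": joint angles; "dq": joint speeds; "joint_efforts": joint torques, N m; "eef_pos": TCP position; "tool_rot": TCP orientation; "contact_force": force on the tool from outside, world axes, zero at the start; "ft_torque": the same for the moment, N m; "opening": finger opening in m; "gripper_force": force on a finger pad.
Only numpy, scipy, OpenCV 4.12 (cv2) and the standard library are available. Lean on these libraries where they do the work, as an engineer would, in place of code of your own. Each camera call takes 0.05 s, during which the arm holds its last target. There are 200 camera calls.

### The job

First fix the bamboo bottle stand in the cabinet by turning all three of its wing knobs clockwise until they stop. Then mix the separated contents of the closed amber bottles, however many are there, one after another from the shortest to the tallest: hold each upside down in the air, cap pointing down, for a second, then stand it upright on the stand, behind the knobs, and let go before taking the next. Leave the cup, pump bottle, tub and nail brush where they are.

Things in the scene. Friction and masses are not known exactly. Their poses are not given: they have to be found in the camera images.
- stand: bamboo board, 180 mm (x) by 340 mm (y), 16 mm thick, on the shelf (does not move). Origin: centre of its underside, at z = 0; x points away from the robot, within 0.25 rad. Three wing knobs along its front edge at x = -62 mm, y = +110, 0, -110 mm; the flat area behind them (bottle axes at x -40 to +85 mm, y within 165 mm) takes the bottles.
- knob1 (a joint): angle of the left (stand y = +110 mm) captive wing knob: clockwise from above, from 0 (loose) to its end stop at 2.4 rad (tight); starts at 0 to 0.9. Friction 0.05 N m holds it; it does not rise or sink. Black wing 40 mm long, 10 mm thick, 20 mm high, along the stand's x at 0, turned by minus this angle about the stand's z.
- knob2 (a joint): angle of the middle (stand y = 0) captive wing knob: clockwise from above, from 0 (loose) to its end stop at 2.4 rad (tight); starts at 0 to 0.9. Friction 0.05 N m holds it; it does not rise or sink. Black wing 40 mm long, 10 mm thick, 20 mm high, along the stand's x at 0, turned by minus this angle about the stand's z.
- knob3 (a joint): angle of the right (stand y = -110 mm) captive wing knob: clockwise from above, from 0 (loose) to its end stop at 2.4 rad (tight); starts at 0 to 0.9. Friction 0.05 N m holds it; it does not rise or sink. Black wing 40 mm long, 10 mm thick, 20 mm high, along the stand's x at 0, turned by minus this angle about the stand's z.
- knob1_grip (a point): middle of the black wing of knob 1, on the turning axis, 38 mm above the work surface (the wing reaches from 28 to 48 mm). Turns with the knob.
- knob2_grip (a point): middle of the black wing of knob 2, on the turning axis, 38 mm above the work surface (the wing reaches from 28 to 48 mm). Turns with the knob.
- knob3_grip (a point): middle of the black wing of knob 3, on the turning axis, 38 mm above the work surface (the wing reaches from 28 to 48 mm). Turns with the knob.
- short_bottle: shortest closed amber bottle: round, 95 mm tall, about 120 g; straight body 60 mm in diameter up to 65 mm, heavy foot, then shoulder and fast black cap 32 mm in diameter. Origin: centre of its underside; z points to the cap. At first upright on the shelf, right of the stand. Two or three of the bottles are there; an absent one reads None from the start.
- middle_bottle: middle-sized closed amber bottle: round, 120 mm tall, about 150 g; straight body 60 mm in diameter up to 90 mm, heavy foot, then shoulder and fast black cap 32 mm in diameter. Origin: centre of its underside; z points to the cap. At first upright on the shelf, right of the stand. Two or three of the bottles are there; an absent one reads None from the start.
- tall_bottle: tallest closed amber bottle: round, 145 mm tall, about 180 g; straight body 60 mm in diameter up to 115 mm, heavy foot, then shoulder and fast black cap 32 mm in diameter. Origin: centre of its underside; z points to the cap. At first upright on the shelf, right of the stand. Two or three of the bottles are there; an absent one reads None from the start.
- cup: bystander: white ceramic toothbrush cup, 72 mm across, 100 mm tall; origin at the centre of its underside.
- pump: bystander: stainless pump bottle, 60 mm across, 147 mm tall; origin at the centre of its underside.
- tub: bystander: closed blue plastic tub, 96 by 136 mm, 72 mm tall; origin at the centre of its underside.
- nailbrush: bystander: bamboo nail brush lying bristles down, 90 by 38 mm, 30 mm tall, between the robot and the work; origin at the centre of its underside.
There are look-alikes about, which are no part of the job. Leave any purple look-alike of the middle_bottle alone.

How it is judged:
On the way, in this order (a step that is already met when the one before it is completed fails the run):
1. all three wing knobs turned clockwise to their end stops (within 0.12 rad) (value of joint each of knob1, knob2, knob3 above 2.28 rad), for 0.2 s.
2. the short bottle turned over in the air, its cap pointing down (its axis more than 120 degrees from upright), for 0.4 s (angle between short_bottle's own z axis and vertical above 2.1 rad and height (world z) of short_bottle above 0.1 m), for 0.4 s.
3. the short bottle standing upright on the bamboo stand, let go and at rest (angle between short_bottle's own z axis and vertical below 0.12 rad and x of short_bottle in the frame of stand between -0.04 and 0.085 m and y of short_bottle in the frame of stand between -0.165 and 0.165 m and z of short_bottle in the frame of stand between 0.01 and 0.022 m and linear speed of short_bottle below 0.03 m/s and contact force between the fingers and short_bottle below 0.1 N), for 0.3 s.
4. the middle bottle turned over in the air, its cap pointing down (its axis more than 120 degrees from upright), for 0.4 s (angle between middle_bottle's own z axis and vertical above 2.1 rad and height (world z) of middle_bottle above 0.1 m), for 0.4 s.
5. the middle bottle standing upright on the bamboo stand, let go and at rest (angle between middle_bottle's own z axis and vertical below 0.12 rad and x of middle_bottle in the frame of stand between -0.04 and 0.085 m and y of middle_bottle in the frame of stand between -0.165 and 0.165 m and z of middle_bottle in the frame of stand between 0.01 and 0.022 m and linear speed of middle_bottle below 0.03 m/s and contact force between the fingers and middle_bottle below 0.1 N), for 0.3 s.
6. the tall bottle turned over in the air, its cap pointing down (its axis more than 120 degrees from upright), for 0.4 s (angle between tall_bottle's own z axis and vertical above 2.1 rad and height (world z) of tall_bottle above 0.1 m), for 0.4 s.
7. the tall bottle standing upright on the bamboo stand, let go and at rest (angle between tall_bottle's own z axis and vertical below 0.12 rad and x of tall_bottle in the frame of stand between -0.04 and 0.085 m and y of tall_bottle in the frame of stand between -0.165 and 0.165 m and z of tall_bottle in the frame of stand between 0.01 and 0.022 m and linear speed of tall_bottle below 0.03 m/s and contact force between the fingers and tall_bottle below 0.1 N), for 0.3 s.
At the end, for the whole second after the job is handed in: All three knobs are within 0.12 rad of their end stops, and every bottle present stands upright (within 7 degrees) and at rest on the stand, its axis on the area behind the knobs (stand x -40 to +85 mm, y within 165 mm of the middle), released (all of step 1 and angle between each of short_bottle, middle_bottle, tall_bottle's own z axis and vertical below 0.12 rad and x of short_bottle in the frame of stand between -0.04 and 0.085 m and y of short_bottle in the frame of stand between -0.165 and 0.165 m and z of short_bottle in the frame of stand between 0.01 and 0.022 m and linear speed of each of short_bottle, middle_bottle, tall_bottle below 0.03 m/s and x of middle_bottle in the frame of stand between -0.04 and 0.085 m and y of middle_bottle in the frame of stand between -0.165 and 0.165 m and z of middle_bottle in the frame of stand between 0.01 and 0.022 m and x of tall_bottle in the frame of stand between -0.04 and 0.085 m and y of tall_bottle in the frame of stand between -0.165 and 0.165 m and z of tall_bottle in the frame of stand between 0.01 and 0.022 m); the robot touches nothing.
It fails at once if the toothbrush cup is pushed more than 4 cm or tipped over (distance of cup from where it was at the start of the episode above 0.04 m or angle between cup's own z axis and vertical above 0.5 rad).
It fails at once if the pump bottle is pushed more than 4 cm or tipped over (distance of pump from where it was at the start of the episode above 0.04 m or angle between pump's own z axis and vertical above 0.5 rad).
It fails at once if the blue tub is pushed more than 4 cm or tipped over (distance of tub from where it was at the start of the episode above 0.04 m or angle between tub's own z axis and vertical above 0.5 rad).
It fails at once if the nail brush is pushed more than 4 cm or tipped over (distance of nailbrush from where it was at the start of the episode above 0.04 m or angle between nailbrush's own z axis and vertical above 0.5 rad).
Of short_bottle, middle_bottle, tall_bottle only 2 to 3 are there at a start; the rules pass over those that are not, and their reading is None.
At some moment in a run one of short_bottle, middle_bottle, tall_bottle may be knocked a few centimetres aside while the robot is not near it.
It also fails if it takes over 210 s, if anything falls off the work surface, if the arm or the gripper's body presses on something with over 40 N, if the wrist force passes 120 N, or if a joint passes its speed limit or range.

## Working session

There is one attempt and no reset: what is moved stays moved. The work goes in short steps, Python scripts to look and compute and a tool call to move; the robot and the scene stay as the last step left them, time stands still between calls to the robot, and variables do not carry over. Pictures are saved under pics/ and viewed, at most 14 in all, crops included, and the job is handed in when it is done.

Besides the shell and the picture viewer there is one more tool, called after ">>>" as name(argument=value, ...), one argument or row to a line, values as JSON. carry_out: Moves the arm, as the interface text tells. Shifts and turns lie within -1 to 1; 1 stands for 25 cm of shift or 180 degrees of turn. Its arguments: {"type":"object","properties":{"steps":{"type":"array","items":{"type":"array"}},"jaw":{"type":"number"}},"required":["steps"]}

```bash
mkdir -p pics; ls
python3 - <<'E'
from bench import env, viewer
import cv2
for n in("top","side"):
    im=viewer.capture(n); cv2.imwrite(f"pics/{n}0.png",im[:,:,::-1]); m=viewer.camera_model(n); print(n,m)
print(env.get_state())
E
```

```text
pics
top {'mtx': array([[397.20746562,   0.        , 279.98327784],
       [  0.        , 397.20746562, 211.36380486],
       [  0.        ,   0.        ,   1.        ]]), 'dist': array([-0.04746426,  0.        ,  0.        ,  0.        ,  0.        ]), 'origin': array([ 0.40334175, -0.02114837,  1.21076023]), 'orientation': array([ 0.70836859, -0.70188832,  0.05416049, -0.0513164 ])}
side {'mtx': array([[393.83207854,   0.        , 279.47211374],
       [  0.        , 393.83207854, 204.70428246],
       [  0.        ,   0.        ,   1.        ]]), 'dist': array([-0.11005341,  0.        ,  0.        ,  0.        ,  0.        ]), 'origin': array([ 0.40363664, -0.71406265,  0.63813178]), 'orientation': array([ 0.89738594, -0.11712955,  0.0456308 , -0.42296215])}
{'clock': 0.1, 'joints': array([ 9.61578597e-01,  3.13379256e-01,  1.49831057e+00, -2.76677254e-05,
        1.33097895e+00, -2.23390385e-01]), 'dq': array([-0.00139888, -0.00063412, -0.00184205, -0.00181394,  0.00053433,
       -0.00131102]), 'joint_efforts': array([ 2.14134816e-03, -4.02809858e+01, -2.52644295e+01,  6.94837701e-02,
        3.41867935e-02, -4.83056692e-05]), 'eef_pos': array([0.19746685, 0.48623279, 0.23824489]), 'tool_rot': array([ 1.91716068e-01,  9.81450284e-01, -4.97535475e-04, -2.05292783e-04]), 'contact_force': array([ 0.17842439, -0.77929847, -0.2244326 ]), 'ft_torque': array([-0.04112779, -0.02662356,  0.03320489]), 'gripper_force': 0.0, 'opening': 0.08807169919047221}
```

View pics/top0.png

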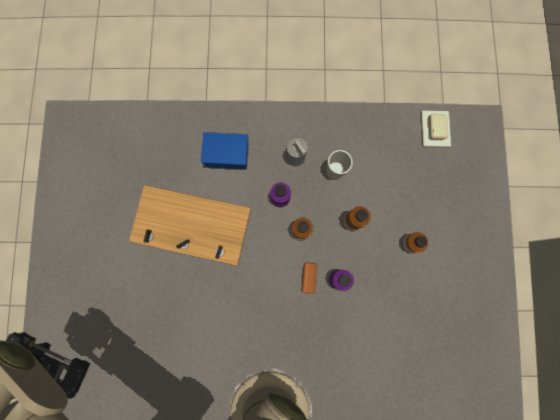

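View pics/side0.png

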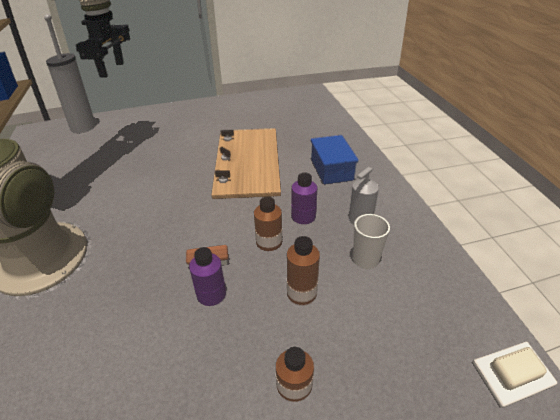

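The top view shows the stand at (143–250, 187–263), its knobs at (149,236), (184,244) and (220,252), and amber bottles at (302,229), (357,218) and (417,243). The purple look-alikes are at (281,194) and (342,280). In the side view the amber caps are at (267,204), (303,245) and (294,357).

```bash
cat > h.py <<'E'
import numpy as np, cv2
from scipy.spatial.transform import Rotation as R
from bench import env, viewer
def ray(n,uv):
    m=viewer.camera_model(n); p=cv2.undistortPoints(np.float64(uv).reshape(-1,1,2),m["mtx"],m["dist"])[:,0]
    d=np.c_[p,np.ones(len(p))]@R.from_quat(m["orientation"]).as_matrix().T
    return m["origin"],d
def onplane(n,uv,z):
    o,d=ray(n,uv); return o+d*((z-o[2])/d[:,2])[:,None]
def tri(ut,us):
    o1,d1=ray("top",ut); o2,d2=ray("side",us); d1,d2=d1[0],d2[0]
    s=np.linalg.lstsq(np.c_[d1,-d2],o2-o1,rcond=None)[0]; a=o1+s[0]*d1;b=o2+s[1]*d2
    return (a+b)/2,np.linalg.norm(a-b)
def blobs(mask,amin=30):
    c,_=cv2.findContours(mask.astype(np.uint8),cv2.RETR_EXTERNAL,cv2.CHAIN_APPROX_NONE)
    return [x for x in c if cv2.contourArea(x)>amin]
def save(name,im,f=1):
    cv2.imwrite("pics/"+name,cv2.resize(im[:,:,::-1],None,fx=f,fy=f,interpolation=cv2.INTER_CUBIC))
E
python3 - <<'E'
from h import *
t=cv2.imread("pics/top0.png"); hsv=cv2.cvtColor(t,cv2.COLOR_BGR2HSV)
H,S,V=[hsv[:,:,i].astype(int) for i in range(3)]
sm=(H>8)&(H<25)&(S>100)&(V>110)
sm[:,:120]=0; sm[:,260:]=0; sm[:170]=0; sm[280:]=0
c=max(blobs(sm),key=cv2.contourArea)
P=onplane("top",c[:,0],0.016); r=cv2.minAreaRect(np.float32(P[:,:2]*1000)); print("stand",r)
sv=cv2.boxPoints(r); print(sv)
dk=(V<45)
dk[:200]=0;dk[265:]=0;dk[:,:135]=0;dk[:,245:]=0
for b in blobs(dk,8):
    m=np.zeros(V.shape,np.uint8);cv2.drawContours(m,[b],-1,1,-1);ys,xs=np.nonzero(m)
    Q=onplane("top",np.c_[xs,ys],0.048)[:,:2]*1000;rr=cv2.minAreaRect(np.float32(Q));u,s,v=np.linalg.svd(Q-Q.mean(0));print("knob",xs.mean(),ys.mean(),Q.mean(0),v[0],np.degrees(np.arctan2(v[0,1],v[0,0])),rr[1])
# dark caps
for n in("top","side"):
    im=cv2.imread(f"pics/{n}0.png");h=cv2.cvtColor(im,cv2.COLOR_BGR2HSV)
    d=(h[:,:,2]<48); 
    for b in blobs(d,30):
        x,y,w,hh=cv2.boundingRect(b)
        if w<40 and hh<40: print(n,"dark",x+w/2-.5,y+hh/2-.5,w,hh,cv2.minEnclosingCircle(b))
save("c1.png",cv2.cvtColor(t[170:300,120:320],cv2.COLOR_BGR2RGB),4)
E
```

```text
stand ((540.89501953125, 248.95437622070312), (339.1029357910156, 179.26876831054688), 78.27342987060547)
[[418.67154 101.15909]
 [594.1987   64.72427]
 [663.1185  396.74966]
 [487.5913  433.18448]]
knob 147.5 235.5 [502.6779833  364.44816975] [-0.9792067   0.20286509] 168.29544836741405 (5.095688343048096, 27.58072280883789)
top dark 285.5 404.5 36 24 ((286.0, 405.0), 20.24855613708496)
side dark 294.0 365.0 19 11 ((294.0, 362.5), 9.34087085723877)
side dark 203.5 260.0 16 11 ((203.5, 257.5), 7.905794143676758)
side dark 303.0 248.0 17 13 ((302.5789489746094, 246.36842346191406), 8.747873306274414)
side dark 60.5 61.0 28 9 ((60.5, 60.0), 13.82941722869873)
side dark 101.0 5.0 17 9 ((101.0, 5.5), 8.732224464416504)
```

View pics/c1.png

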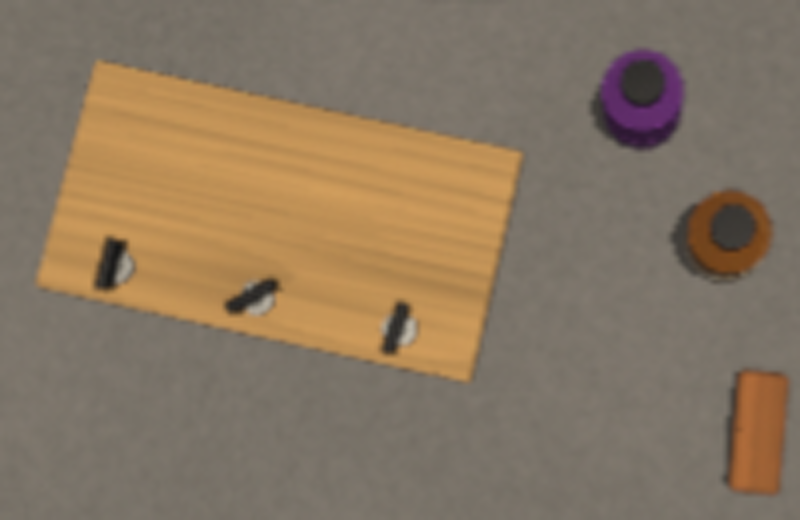

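The crop shows the board clearly, with wings running (104,287)–(118,240), (228,305)–(277,286) and (388,350)–(402,305), and an amber bottle with its cap centre at (734,228).

Run:
```python
from h import *
for nm,e in (("k1",[(104,287),(118,240)]),("k2",[(228,305),(277,286)]),("k3",[(388,350),(402,305)])):
    P=onplane("top",np.array(e)/4.+[120,170]-.375,0.048)[:,:2]; d=P[1]-P[0]
    print(nm,P.mean(0),np.linalg.norm(d),np.arctan2(d[1],d[0]), "a",-0.205-np.arctan2(d[1],d[0]))
t=cv2.imread("pics/top0.png");s=cv2.imread("pics/side0.png")
def dark(im,c,r,th):
    h=cv2.cvtColor(im,cv2.COLOR_BGR2HSV); m=((h[:,:,2]<th)&(h[:,:,1]<90)).astype(np.uint8)
    k=np.zeros_like(m);cv2.circle(k,c,r,1,-1); b=max(blobs(m&k,5),key=cv2.contourArea); return b
for ct,cs in (((303,227),(267,206)),((361,215),(303,247)),((421,240),(294,360)),((281,190),(305,182)),((344,281),(204,258))):
    b=dark(t,ct,10,80);(u,v),r=cv2.minEnclosingCircle(b)
    b2=dark(s,cs,13,80);x,y,w,hh=cv2.boundingRect(b2)
    # top-face centre in side: top edge + ellipse half-height (w/2*~0.65)
    us=(x+w/2-.5,y+0.33*w)
    print((u,v,r),(x,y,w,hh),tri((u,v),us), [onplane("top",(u,v),z)[0,:2].round(3) for z in(.095,.12,.145)])
```

```text
k1 [0.50269962 0.36481623] 0.035795083707519035 -0.23786769096872454 a 0.03286769096872455
k2 [0.48032185 0.25902691] 0.03823582687476006 -1.1872097220835793 a 0.9822097220835794
k3 [0.45813223 0.15368595] 0.03411160855521873 -0.27412983720477585 a 0.06912983720477586
(302.5, 226.5, 5.147915363311768) (260, 197, 15, 15) (array([ 0.52721495, -0.08766995,  0.11752219]), np.float64(0.002370743601417854)) [array([ 0.529, -0.089]), array([ 0.526, -0.087]), array([ 0.523, -0.086])]
(361.28570556640625, 214.7142791748047, 5.439942359924316) (294, 236, 19, 19) (array([ 0.5573277 , -0.2461098 ,  0.14397031]), np.float64(0.0012027876154158566)) [array([ 0.564, -0.256]), array([ 0.56 , -0.251]), array([ 0.557, -0.246])]
(420.78125, 241.09375, 5.219692230224609) (285, 347, 20, 24) (array([ 0.49076605, -0.42346964,  0.09769218]), np.float64(0.0021850978098121427)) [array([ 0.49 , -0.424]), array([ 0.488, -0.415]), array([ 0.486, -0.406])]
(280.3571472167969, 190.07142639160156, 5.4633307456970215) (298, 173, 14, 14) (array([ 0.62899511, -0.02545764,  0.11722804]), np.float64(0.0013707957968678152)) [array([ 0.633, -0.025]), array([ 0.628, -0.025]), array([ 0.623, -0.025])]
(344.5, 280.0, 5.852449893951416) (195, 247, 17, 19) (array([ 0.38178203, -0.20156547,  0.12062587]), np.float64(0.0022966013617869174)) [array([ 0.38 , -0.206]), array([ 0.381, -0.202]), array([ 0.381, -0.198])]
```

```bash
cat >> h.py <<'E'
def yaw(): 
    x=R.from_quat(env.get_state()["tool_rot"]).as_matrix()[:,0]; return np.arctan2(x[1],x[0])
def go(*targets):
    """targets (x,y,z,yaw or None): print shift in 25cm units in current tool axes and turn units (tool down)"""
    s=env.get_state(); M=R.from_quat(s["tool_rot"]).as_matrix(); print("t",round(s["clock"],1),"pos",s["eef_pos"].round(4),"yaw",round(yaw(),3),"q",s["joints"].round(3),"op",round(s["opening"],4),"F",s["contact_force"].round(1))
    for t in targets:
        d=M.T@(np.array(t[:3])-s["eef_pos"])/.25; w=0 if t[3] is None else -((t[3]-yaw()+np.pi)%(2*np.pi)-np.pi)/np.pi
        print(t,"->",d.round(3),round(w,4))
E
python3 -c "
from h import *
go((.42,.40,.239,2.90),(.5027,.367,.1,2.90),(.5027,.367,.027,2.9))"
```

```text
t 0.1 pos [0.1975 0.4862 0.2382] yaw 2.756 q [ 0.962  0.313  1.498 -0.     1.331 -0.223] op 0.0881 F [ 0.2 -0.8 -0.2]
(0.42, 0.4, 0.239, 2.9) -> [-0.955  0.015 -0.003] -0.0459
(0.5027, 0.367, 0.1, 2.9) -> [-1.311  0.018  0.553] -0.0459
(0.5027, 0.367, 0.027, 2.9) -> [-1.311  0.018  0.845] -0.0459
```

>>> carry_out(
  steps=[
    [[-0.95,0.015,0],-0.046],
    [[-0.95,0.015,0],-0.046],
    [[-0.95,0.015,0],-0.046],
    [[-0.95,0.015,0],-0.046],
    [[-0.95,0.015,0],-0.046],
    [[-0.95,0.015,0.3],-0.046],
    [[-0.95,0.015,0.3],-0.046],
    [[-0.95,0.015,0.3],-0.046],
  ],
  jaw=40,
)

```text
clock: 0.9
eef_pos: [0.4178, 0.3993, 0.16]
tool_rot: [0.121, 0.993, -0.002, -0.003]
contact_force: [-0.4, -0.0, 0.4]
opening: 0.04
gripper_force: 0.0
```

```bash
python3 -c "
from h import *
go((.5027,.367,.1,2.90),(.5027,.367,.027,2.9))"
```

```text
t 0.9 pos [0.4178 0.3993 0.16  ] yaw 2.9 q [ 0.56   0.501  1.436  0.     1.213 -0.769] op 0.04 F [-0.4 -0.   0.4]
(0.5027, 0.367, 0.1, 2.9) -> [-0.362 -0.043  0.238] -0.0001
(0.5027, 0.367, 0.027, 2.9) -> [-0.364 -0.041  0.53 ] -0.0001
```

>>> carry_out(
  steps=[
    [[-0.363,-0.042,0.2],0],
    [[-0.363,-0.042,0.2],0],
    [[-0.363,-0.042,0.3],0],
    [[-0.363,-0.042,0.45],0],
    [[-0.363,-0.042,0.53],0],
    [[-0.363,-0.042,0.53],0],
    [[-0.363,-0.042,0.53],0],
  ],
)

```text
clock: 1.6
eef_pos: [0.5054, 0.3693, 0.0332]
tool_rot: [0.12, 0.993, 0.001, 0.001]
contact_force: [0.1, -1.1, -0.1]
opening: 0.0397
gripper_force: 0.0
```

>>> carry_out(
  steps=[
    [[0,0,0],0],
    [[0,0,0],0],
    [[0,0,0],0],
    [[0,0,0],0],
    [[0,0,0],0],
    [[0,0,0],0],
  ],
  jaw=0,
)

```text
clock: 2.2
eef_pos: [0.5055, 0.3706, 0.0321]
tool_rot: [0.12, 0.993, 0.002, 0.002]
contact_force: [3.5, 11.1, -2.3]
opening: 0.0101
gripper_force: 30.0
```

>>> carry_out(
  steps=[
    [[0,0,0],0.38],
    [[0,0,0],0.38],
    [[0,0,0],0.38],
    [[0,0,0],0.38],
    [[0,0,0],0.38],
    [[0,0,0],0.38],
    [[0,0,0],0.38],
    [[0,0,0],0.38],
  ],
)

```text
clock: 3.0
eef_pos: [0.5044, 0.3696, 0.0321]
tool_rot: [0.66, 0.752, 0.001, -0.0]
contact_force: [-3.1, 4.0, 3.5]
opening: 0.0097
gripper_force: 30.0
```

>>> carry_out(
  steps=[
    [[0,0,0],0.4],
    [[0,0,0],0.4],
    [[0,0,0],0.4],
    [[0,0,0],0.4],
    [[0,0,0],0.4],
    [[0,0,0],0.4],
    [[0,0,0],0.4],
    [[0,0,0],0.4],
  ],
)

```text
clock: 3.8
eef_pos: [0.5031, 0.3703, 0.0321]
tool_rot: [0.969, 0.248, -0.001, -0.001]
contact_force: [-9.1, 6.2, 6.7]
opening: 0.01
gripper_force: 30.2
```

```bash
python3 -c "
from h import *
print(env.get_state()['ft_torque'])
go((.505,.370,.09,None))"
```

```text
[1.07904465 1.56010612 0.33235329]
t 3.8 pos [0.5031 0.3703 0.0321] yaw 0.501 q [0.446 0.745 1.385 0.004 1.013 1.514] op 0.01 F [-9.1  6.2  6.7]
(0.505, 0.37, 0.09, None) -> [ 0.006  0.004 -0.232] 0
```

>>> carry_out(
  steps=[
    [[0,0,0],0],
    [[0,0,0],0],
    [[0,0,0],0],
    [[0,0,-0.15],0],
    [[0,0,-0.3],0],
    [[0,0,-0.3],0],
  ],
  jaw=40,
)

```text
clock: 4.4
eef_pos: [0.5069, 0.3695, 0.1114]
tool_rot: [0.968, 0.251, 0.005, -0.001]
contact_force: [0.3, 0.1, 0.0]
opening: 0.0399
gripper_force: 0.0
```

```bash
python3 -c "
from h import *
go((.481,.262,.1,2.0),(.481,.262,.031,2.0))"
```

```text
t 4.4 pos [0.5069 0.3695 0.1114] yaw 0.507 q [ 0.443  0.646  1.33  -0.     1.157  1.507] op 0.0399 F [0.3 0.1 0. ]
(0.481, 0.262, 0.1, 2.0) -> [-0.3    0.325  0.043] -0.4752
(0.481, 0.262, 0.031, 2.0) -> [-0.302  0.325  0.319] -0.4752
```

>>> carry_out(
  steps=[
    [[-0.3,0.325,0.04],-0.475],
    [[-0.3,0.325,0.04],-0.475],
    [[-0.3,0.325,0.04],-0.475],
    [[-0.3,0.325,0.04],-0.475],
    [[-0.3,0.325,0.04],-0.475],
    [[-0.3,0.325,0.04],-0.475],
    [[-0.3,0.325,0.04],-0.475],
    [[-0.3,0.325,0.04],-0.475],
  ],
)

```text
clock: 5.2
eef_pos: [0.4784, 0.2609, 0.0956]
tool_rot: [0.656, 0.755, -0.0, -0.0]
contact_force: [0.7, -0.4, 0.9]
opening: 0.0399
gripper_force: 0.0
```

```bash
python3 -c "
from h import *
go((.481,.262,.1,2.0),(.481,.262,.031,2.0))"
```

```text
t 5.2 pos [0.4784 0.2609 0.0956] yaw 1.71 q [ 0.284  0.509  1.611 -0.     1.022  0.145] op 0.0399 F [ 0.7 -0.4  0.9]
(0.481, 0.262, 0.1, 2.0) -> [ 0.003  0.011 -0.018] -0.0923
(0.481, 0.262, 0.031, 2.0) -> [0.003 0.011 0.258] -0.0923
```

>>> carry_out(
  steps=[
    [[0.003,0.011,0],-0.092],
    [[0.003,0.011,0],-0.092],
    [[0.003,0.011,0],-0.092],
    [[0.003,0.011,0.15],-0.092],
    [[0.003,0.011,0.26],-0.092],
    [[0.003,0.011,0.26],-0.092],
  ],
)

```text
clock: 5.8
eef_pos: [0.4791, 0.2615, 0.028]
tool_rot: [0.545, 0.838, -0.003, -0.002]
contact_force: [-0.3, -0.2, -0.5]
opening: 0.0398
gripper_force: 0.0
```

>>> carry_out(
  steps=[
    [[0,0,0],0],
    [[0,0,0],0],
    [[0,0,0],0],
    [[0,0,0],0],
    [[0,0,0],0],
    [[0,0,0],0],
  ],
  jaw=0,
)

```text
clock: 6.4
eef_pos: [0.4823, 0.2625, 0.0323]
tool_rot: [0.544, 0.839, 0.001, 0.001]
contact_force: [4.1, 1.0, 6.8]
opening: 0.0098
gripper_force: 29.5
```

>>> carry_out(
  steps=[
    [[0,0,0],0.36],
    [[0,0,0],0.36],
    [[0,0,0],0.36],
    [[0,0,0],0.36],
    [[0,0,0],0.36],
    [[0,0,0],0.36],
    [[0,0,0],0.36],
    [[0,0,0],0.36],
  ],
)

```text
clock: 7.2
eef_pos: [0.4814, 0.2626, 0.0323]
tool_rot: [0.91, 0.415, 0.001, -0.0]
contact_force: [-0.4, 1.1, 9.5]
opening: 0.0097
gripper_force: 29.6
```

```bash
python3 -c "
from h import *
print(env.get_state()['ft_torque'])
go((.48,.262,.09,.50))"
```

```text
[0.16096632 0.27498631 0.02381444]
t 7.2 pos [0.4814 0.2626 0.0323] yaw 0.856 q [0.286 0.61  1.642 0.    0.888 1.   ] op 0.0097 F [-0.4  1.1  9.5]
(0.48, 0.262, 0.09, 0.5) -> [-0.005 -0.002 -0.231] 0.1133
```

>>> carry_out(
  steps=[
    [[0,0,0],0.135],
    [[0,0,0],0.135],
    [[0,0,0],0.135],
    [[0,0,0],0.135],
    [[0,0,0],0.135],
  ],
)

```text
clock: 7.7
eef_pos: [0.4812, 0.2629, 0.0323]
tool_rot: [0.976, 0.217, 0.0, -0.0]
contact_force: [-1.3, 2.4, 9.3]
opening: 0.0104
gripper_force: 30.6
```

```bash
python3 -c "
from h import *
print(env.get_state()['ft_torque'])
go((.48,.262,.09,.50))"
```

```text
[0.33861536 0.40831927 0.44175962]
t 7.7 pos [0.4812 0.2629 0.0323] yaw 0.438 q [2.860e-01 6.100e-01 1.642e+00 1.000e-03 8.880e-01 1.419e+00] op 0.0104 F [-1.3  2.4  9.3]
(0.48, 0.262, 0.09, 0.5) -> [-0.005  0.001 -0.231] -0.0197
```

>>> carry_out(
  steps=[
    [[0,0,0],0],
    [[0,0,0],0],
    [[0,0,0],0],
    [[0,0,-0.15],0],
    [[0,0,-0.28],-0.04],
    [[0,0,-0.28],-0.09],
    [[0,0,-0.28],-0.13],
    [[0,0,-0.28],-0.18],
  ],
  jaw=40,
)

```text
clock: 8.5
eef_pos: [0.4809, 0.2622, 0.1012]
tool_rot: [0.877, 0.48, -0.0, -0.0]
contact_force: [0.6, 0.1, -0.1]
opening: 0.04
gripper_force: 0.0
```

>>> carry_out(
  steps=[
    [[0,0,0],-0.4],
    [[0,0,0],-0.4],
    [[0,0,0],-0.4],
    [[0,0,0],-0.4],
    [[0,0,0],-0.4],
    [[0,0,0],-0.4],
    [[0,0,0],-0.4],
    [[0,0,0],-0.4],
  ],
)

```text
clock: 9.3
eef_pos: [0.4808, 0.2622, 0.1009]
tool_rot: [0.453, 0.892, -0.0, -0.0]
contact_force: [-0.6, -0.4, 0.6]
opening: 0.0401
gripper_force: 0.0
```

```bash
python3 -c "
from h import *
go((.459,.155,.1,2.868),(.459,.155,.031,2.868))"
```

```text
t 9.3 pos [0.4808 0.2622 0.1009] yaw 2.202 q [ 0.285  0.507  1.598  0.     1.037 -0.346] op 0.0401 F [-0.6 -0.4  0.6]
(0.459, 0.155, 0.1, 2.868) -> [-0.295 -0.323  0.004] -0.2121
(0.459, 0.155, 0.031, 2.868) -> [-0.295 -0.323  0.28 ] -0.2121
```

>>> carry_out(
  steps=[
    [[-0.295,-0.323,0],-0.212],
    [[-0.295,-0.323,0],-0.212],
    [[-0.295,-0.323,0],-0.212],
    [[-0.295,-0.323,0],-0.212],
    [[-0.295,-0.323,0],-0.212],
    [[-0.295,-0.323,0.15],-0.212],
    [[-0.295,-0.323,0.28],-0.212],
    [[-0.295,-0.323,0.28],-0.212],
  ],
)

```text
clock: 10.1
eef_pos: [0.4564, 0.1549, 0.0282]
tool_rot: [0.14, 0.99, -0.001, -0.004]
contact_force: [-0.5, -0.0, -0.5]
opening: 0.0396
gripper_force: 0.0
```

>>> carry_out(
  steps=[
    [[0,0,0],0],
    [[0,0,0],0],
    [[0,0,0],0],
    [[0,0,0],0],
    [[0,0,0],0],
    [[0,0,0],0],
  ],
  jaw=0,
)

```text
clock: 10.7
eef_pos: [0.4594, 0.1557, 0.0322]
tool_rot: [0.14, 0.99, 0.001, 0.001]
contact_force: [-0.3, 3.2, 7.2]
opening: 0.0098
gripper_force: 30.0
```

>>> carry_out(
  steps=[
    [[0,0,0],0.38],
    [[0,0,0],0.38],
    [[0,0,0],0.38],
    [[0,0,0],0.38],
    [[0,0,0],0.38],
    [[0,0,0],0.38],
    [[0,0,0],0.38],
    [[0,0,0],0.38],
  ],
)

```text
clock: 11.5
eef_pos: [0.4596, 0.1558, 0.0322]
tool_rot: [0.674, 0.739, 0.001, 0.001]
contact_force: [0.7, 4.4, 6.7]
opening: 0.0097
gripper_force: 30.0
```

>>> carry_out(
  steps=[
    [[0,0,0],0.38],
    [[0,0,0],0.38],
    [[0,0,0],0.38],
    [[0,0,0],0.38],
    [[0,0,0],0.38],
    [[0,0,0],0.38],
    [[0,0,0],0.38],
    [[0,0,0],0.38],
  ],
)

```text
clock: 12.3
eef_pos: [0.4598, 0.1556, 0.0322]
tool_rot: [0.973, 0.232, 0.002, 0.0]
contact_force: [0.2, 3.3, 6.6]
opening: 0.0102
gripper_force: 31.0
```

```bash
python3 -c "
from h import *
print(env.get_state()['ft_torque'])
go((.459,.155,.09,.48))"
```

```text
[0.41747146 0.17249342 0.52260855]
t 12.3 pos [0.4598 0.1556 0.0322] yaw 0.469 q [0.084 0.506 1.836 0.    0.796 1.186] op 0.0102 F [0.2 3.3 6.6]
(0.459, 0.155, 0.09, 0.48) -> [-0.003  0.001 -0.231] -0.0036
```

>>> carry_out(
  steps=[
    [[0,0,0],0],
    [[0,0,0],0],
    [[0,0,0],0],
    [[0,0,-0.2],0],
    [[0,0,-0.5],0],
    [[0,0,-1],0],
    [[0,0,-1],0],
    [[0,0,-1],0],
  ],
  jaw=40,
)

```text
clock: 13.1
eef_pos: [0.4581, 0.1551, 0.2834]
tool_rot: [0.972, 0.236, -0.0, 0.0]
contact_force: [0.7, 0.5, -0.6]
opening: 0.0397
gripper_force: 0.0
```

>>> carry_out(
  steps=[
    [[0,0,-1],0],
    [[0,0,-1],0],
    [[0,0,-1],0],
    [[0,0,-1],0],
    [[0,0,-1],0],
    [[0,0,-1],0],
    [[0,0,-1],0],
    [[0,0,-1],0],
  ],
)

```text
clock: 13.9
eef_pos: [0.4588, 0.1552, 0.5295]
tool_rot: [0.972, 0.235, -0.002, -0.0]
contact_force: [0.2, 0.3, -0.4]
opening: 0.04
gripper_force: 0.0
```

>>> carry_out(
  steps=[
    [[0,0,-1],0],
    [[0,0,-1],0],
    [[0,0,-1],0],
    [[0,0,-1],0],
    [[0,0,-1],0],
    [[0,0,-1],0],
    [[0,0,-1],0],
    [[0,0,-1],0],
  ],
)

```text
clock: 14.7
eef_pos: [0.4053, 0.1372, 0.6763]
tool_rot: [0.972, 0.235, 0.009, -0.001]
contact_force: [-0.3, 0.7, 0.0]
opening: 0.0399
gripper_force: 0.0
```

```bash
python3 -c "
from h import *
im=viewer.capture('top');save('c2.png',im[170:300,120:320],3)
go()"
```

```text
t 14.8 pos [0.4052 0.1372 0.6764] yaw 0.474 q [0.048 0.377 0.188 0.008 2.56  1.152] op 0.0403 F [-0.3  0.2 -0. ]
```

>>> carry_out(
  steps=[
    [[0,0,0.4],0.2],
    [[0,0,0.4],0.2],
    [[0,0,0.4],0.2],
    [[0,0,0.4],0.2],
    [[0,0,0.4],0.2],
  ],
)

```text
clock: 15.25
eef_pos: [0.4068, 0.1379, 0.5738]
tool_rot: [0.998, -0.067, 0.005, -0.003]
contact_force: [0.2, 0.4, 0.7]
opening: 0.0402
gripper_force: 0.0
```

```bash
python3 -c "
from h import *
go()"
```

```text
t 15.2 pos [0.4068 0.1379 0.5738] yaw -0.135 q [0.05  0.129 0.862 0.005 2.14  1.759] op 0.0402 F [0.2 0.4 0.7]
```

View pics/c2.png

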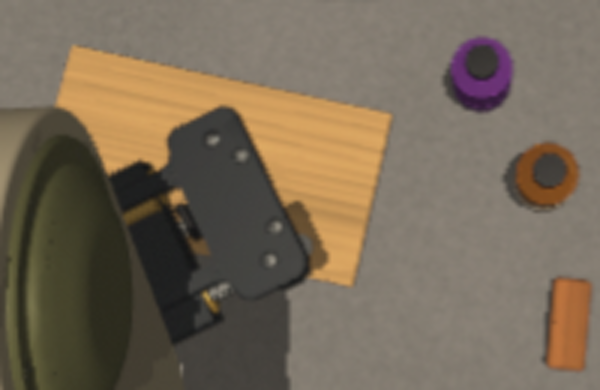

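>>> carry_out(
  steps=[
    [[0,0,0],0.38],
    [[0,0,0],0.38],
    [[0,0,0],0.38],
    [[0,0,0],0.38],
    [[0,0,0],0.38],
    [[0,0,0],0.38],
    [[0,0,0],0.38],
    [[0,0,0],0.38],
  ],
)

```text
clock: 16.05
eef_pos: [0.4076, 0.1199, 0.5752]
tool_rot: [0.796, -0.606, 0.005, -0.006]
contact_force: [-0.1, -0.9, -0.1]
opening: 0.0403
gripper_force: 0.0
```

>>> carry_out(
  steps=[
    [[0,0,0],0.5],
    [[0,0,0],0.5],
    [[0,0,0],0.5],
    [[0,0,0],0.5],
    [[0,0,0],0.5],
    [[0,0,0],0.5],
    [[0,0,0],0.5],
    [[0,0,0],0.5],
  ],
)

```text
clock: 16.85
eef_pos: [0.2906, -0.0757, 0.5688]
tool_rot: [-0.552, 0.834, 0.001, 0.02]
contact_force: [0.1, -0.4, -0.2]
opening: 0.04
gripper_force: 0.0
```

```bash
python3 -c "
from h import *
go();s=env.get_state();print(R.from_quat(s['tool_rot']).as_matrix().round(3))"
```

```text
t 16.9 pos [ 0.2906 -0.0757  0.5688] yaw -1.971 q [-0.688 -0.193  1.186  0.046  2.138  2.88 ] op 0.04 F [ 0.1 -0.4 -0.2]
[[-0.39  -0.92   0.033]
 [-0.92   0.39   0.024]
 [-0.035 -0.021 -0.999]]
```

>>> carry_out(
  steps=[
    [[-0.39,-0.92,0.03],0],
    [[-0.39,-0.92,0.03],0],
    [[-0.39,-0.92,0.03],0],
    [[-0.39,-0.92,0.03],0],
    [[-0.39,-0.92,0.03],0],
    [[-0.39,-0.92,0.03],0],
    [[-0.39,-0.92,0.03],0],
  ],
)

```text
clock: 17.55
eef_pos: [0.4512, -0.1687, 0.562]
tool_rot: [-0.579, 0.815, -0.001, 0.016]
contact_force: [0.7, -0.1, 0.4]
opening: 0.0399
gripper_force: 0.0
```

>>> carry_out(
  steps=[
    [[-0.39,-0.92,0.03],0],
    [[-0.39,-0.92,0.03],0],
    [[-0.39,-0.92,0.03],0],
    [[-0.39,-0.92,0.03],0],
    [[-0.39,-0.92,0.03],0],
    [[-0.39,-0.92,0.03],0],
    [[-0.39,-0.92,0.03],0],
  ],
)

```text
clock: 18.25
eef_pos: [0.5875, -0.2158, 0.52]
tool_rot: [-0.603, 0.797, -0.015, 0.008]
contact_force: [0.4, -0.7, -0.3]
opening: 0.0404
gripper_force: 0.0
```

```bash
python3 -c "
from h import *
go();s=env.get_state();print(R.from_quat(s['tool_rot']).as_matrix().round(3))"
```

```text
t 18.2 pos [ 0.5875 -0.2158  0.52  ] yaw -1.846 q [-0.541  0.684  0.187  0.006  2.238  2.88 ] op 0.0404 F [ 0.4 -0.7 -0.3]
[[-0.272 -0.962  0.031]
 [-0.962  0.272 -0.013]
 [ 0.004 -0.033 -0.999]]
```

>>> carry_out(
  steps=[
    [[0,0,0],-0.18],
    [[0,0,0],-0.18],
    [[0,0,0],-0.18],
    [[0,0,0],-0.18],
  ],
)

```text
clock: 18.65
eef_pos: [0.5869, -0.2157, 0.5208]
tool_rot: [0.803, -0.595, 0.017, -0.004]
contact_force: [0.5, 0.5, 0.0]
opening: 0.0406
gripper_force: 0.0
```

>>> carry_out(
  steps=[
    [[-0.7,-0.7,0],0],
  ],
)

```text
clock: 18.75
eef_pos: [0.6054, -0.1742, 0.5163]
tool_rot: [0.801, -0.599, 0.018, -0.004]
contact_force: [0.9, -0.1, 0.3]
opening: 0.0403
gripper_force: 0.0
```

>>> carry_out(
  steps=[
    [[-0.7,-0.7,0],0],
  ],
)

```text
clock: 18.85
eef_pos: [0.6238, -0.1251, 0.5108]
tool_rot: [0.801, -0.598, 0.02, -0.006]
contact_force: [0.6, 0.2, -0.1]
opening: 0.0399
gripper_force: 0.0
```

>>> carry_out(
  steps=[
    [[-0.7,-0.7,0],0],
    [[-0.7,-0.7,0],0],
    [[-0.7,-0.7,0],0],
    [[-0.7,-0.7,0],0],
  ],
)

```text
clock: 19.25
eef_pos: [0.6685, 0.0406, 0.4753]
tool_rot: [0.802, -0.597, 0.026, -0.012]
contact_force: [-0.1, -0.5, -0.2]
opening: 0.04
gripper_force: 0.0
```

```bash
python3 -c "
from h import *
go();s=env.get_state();print(R.from_quat(s['tool_rot']).as_matrix().round(3))"
```

```text
t 19.2 pos [0.6685 0.0406 0.4753] yaw -1.28 q [-0.112  0.756  0.187 -0.007  2.142  2.735] op 0.04 F [-0.1 -0.5 -0.2]
[[ 0.286 -0.956  0.056]
 [-0.958 -0.287 -0.013]
 [ 0.028 -0.05  -0.998]]
```

Run:
```python
from h import *
D=[(.313,1.498,.1975,.4862,.2382),(.745,1.385,.5031,.3703,.0321),(.61,1.642,.4814,.2626,.0323),(.506,1.836,.4598,.1556,.0322),(.377,.188,.4052,.1372,.6764),(.129,.862,.4068,.1379,.5738)]
A=[];b=[]
for q2,q3,x,y,z in D:
    r=np.sqrt(x*x+y*y-.117**2);q=q2+q3
    A+=[[1,0,np.sin(q2),np.sin(q),np.cos(q)],[0,1,np.cos(q2),np.cos(q),-np.sin(q)]];b+=[r,z]
p,res,_,_=np.linalg.lstsq(np.array(A),np.array(b),rcond=None);print(p.round(4),(np.array(A)@p-b).round(4))
a,h,l1,l2,l3=p
for al in (.15,.3,.5):
  for z in(.1,.15,.2,.3,.4):
    for q3 in np.arange(1.,2.56,.02):
        q2=np.pi-al-q3
        if abs(h+l1*np.cos(q2)+l2*np.cos(q2+q3)-l3*np.sin(q2+q3)-z)<.004: print(al,z,"q2",round(q2,2),"q3",round(q3,2),"r'",round(a+l1*np.sin(q2)+l2*np.sin(q2+q3)+l3*np.cos(q2+q3),3))
s=env.get_state();print(s['eef_pos'],s['tool_rot'])
```

```text
[ 0.0013 -0.0456  0.4401  0.3971  0.0418] [ 0.001  -0.0002  0.0005 -0.0003 -0.0002  0.0003 -0.0009  0.0004 -0.0002
  0.0002 -0.0003 -0.0004]
[0.66851644 0.04057063 0.47529615] [ 0.80187104 -0.59679525  0.02643425 -0.01181075]
```

```bash
cat > sim.py <<'E'
import numpy as np
from scipy.optimize import least_squares
from scipy.spatial.transform import Rotation as R
LO=np.array([-2.94,-.97,.19,-1.23,.02,-2.88]);HI=np.array([2.94,2.17,2.56,4.37,3.11,2.88])
L=.19;HS=-.0456+L;DOFF=.117
def fk(q):
    q1,q2,q3,q4,q5,q6=q
    B=R.from_euler('z',q1); Ry=lambda a:R.from_euler('y',a); Rz=lambda a:R.from_euler('z',a)
    p=np.array([.0013,DOFF,HS])+Ry(q2).apply([0,0,.4401])
    F=Ry(q2+q3); p=p+F.apply([.0418,0,.3971])
    W=F*Rz(q4)*Ry(q5); p=p+W.apply([0,0,L])
    # tool: z along W z; tool x yaw = q1-q6+pi/2 when down
    T=W*Rz(q6+SX)
    return B.apply(p),B*T
SX=0.
# calibrate tool x offset
_p,_T=fk([.962,.313,1.498,0,1.331,-.223]);_x=_T.as_matrix()[:,0]
SX=np.arctan2(np.cross(_x,[-.926,.376,0])@_T.as_matrix()[:,2],_x@[-.926,.376,0])
def ik(q,p,T,w):
    f=lambda x:(lambda P,O:np.r_[P-p,w*(T*O.inv()).as_rotvec()])(*fk(x))
    return least_squares(f,np.clip(q,LO+1e-6,HI-1e-6),bounds=(LO,HI),xtol=1e-10).x
def call(q,rows,w):
    p0,T0=fk(q);p,T=p0,T0
    for sh,tn in rows:
        pt=p0+T0.apply(np.array(sh)*.25); Tt=T0*R.from_euler('z',tn*np.pi)
        d=pt-p; n=np.linalg.norm(d); d=d*min(1,.05/max(n,1e-9))
        e=(T.inv()*Tt).as_rotvec(); n=np.linalg.norm(e); e=e*min(1,np.radians(8.59)/max(n,1e-9))
        q=ik(q,p+d,T*R.from_rotvec(e),w); p,T=fk(q)
    return q
E
python3 - <<'E'
from sim import *
q0=[.05,.129,.862,.005,2.14,1.759]; print(fk(q0)[0],fk(q0)[1].as_quat().round(3))
for q in([-.112,.756,.187,-.007,2.142,2.735],[-.688,-.193,1.186,.046,2.138,2.88]):print(fk(q)[0].round(4),fk(q)[1].as_quat().round(3))
for w in(.2,.4,.7,1):
    q=call(q0,[((0,0,0),.38)]*8,w); q=call(q,[((0,0,0),.5)]*8,w); print(w,q.round(3))
    q=np.array([-.541,.684,.19,.006,2.238,2.88]);q=call(q,[((0,0,0),-.18)]*4,w);t=lambda q:round(3.1416-q[1]-q[2]-q[4],4);a=[t(q)]
    for n in(1,1,4): q=call(q,[((-.7,-.7,0),0)]*n,w);a.append(t(q))
    print(a,q.round(3))
E
```

```text
[0.40862472 0.13839589 0.5734394 ] [ 0.998 -0.068  0.005 -0.003]
[0.6687 0.0414 0.4743] [ 0.802 -0.597  0.026 -0.012]
[ 0.2909 -0.0781  0.5684] [ 0.552 -0.834 -0.001 -0.02 ]
0.2 [ 0.103  0.212  0.759 -0.274  2.28   2.88 ]
[np.float64(0.0296), np.float64(0.046), np.float64(0.0696), np.float64(0.1769)] [-0.115  0.741  0.19   0.006  2.034  2.738]
0.4 [-0.057  0.186  0.728 -0.242  2.304  2.88 ]
[np.float64(0.0296), np.float64(0.0353), np.float64(0.0433), np.float64(0.0733)] [-0.117  0.754  0.19  -0.005  2.125  2.732]
0.7 [-0.792 -0.231  1.19  -0.005  2.176  2.88 ]
[np.float64(0.0296), np.float64(0.0318), np.float64(0.0347), np.float64(0.044)] [-0.117  0.758  0.19  -0.008  2.15   2.73 ]
1 [-1.022 -0.35   1.279  0.016  2.208  2.88 ]
[np.float64(0.0296), np.float64(0.0308), np.float64(0.0323), np.float64(0.0364)] [-0.118  0.759  0.19  -0.009  2.157  2.729]
```

```bash
cat > reach.py <<'E'
from sim import *
rng=np.random.default_rng(0)
S=[np.array([q1,q2,q3,q4,q5,q6]) for q1 in(-.6,.4) for q2,q3 in((.3,1.5),(.8,1.2)) for q4 in(0,1.57,3.14) for q5 in(.5,1.3) for q6 in(-1.5,1.5)]
def solve(p,T):
    best=None
    for q in S:
        s=ik(q,p,T,.5);P,O=fk(s);e=np.linalg.norm(P-p)+(T*O.inv()).magnitude()
        if best is None or e<best[0]:best=(e,s)
        if e<2e-3:break
    return best
def ori(psi,phi,flip=0):
    z=np.array([np.cos(psi)*np.cos(phi),np.sin(psi)*np.cos(phi),-np.sin(phi)]);y=np.array([-np.sin(psi),np.cos(psi),0])
    if flip:y=-y
    return R.from_matrix(np.c_[np.cross(y,z),y,z])
if __name__=="__main__":
  G={'short':(.49,-.424,.045),'mid':(.526,-.087,.07),'tall':(.557,-.246,.09),'pl1':(.56,.15,.06),'pl2':(.58,.25,.08),'pl3':(.6,.34,.1),'up':(.5,0,.3)}
  for ph in(20,25):
   for ps in range(-60,91,30):
    o=[]
    for k,g in G.items():
        for fl in(0,1):
            T=ori(np.radians(ps),np.radians(ph),fl);e,q=solve(np.array(g)+T.apply([0,0,.019]),T);o.append(f"{'ok' if e<2e-3 else round(e,2)}"+(f"({q[3]:.1f},{q[4]:.1f},{q[5]:.1f})" if e<2e-3 else ""))
    print(ph,ps,*o)
E
time timeout 500 python3 reach.py
```

```text
20 -60 ok(3.5,0.7,1.4) ok(3.5,0.7,-1.7) ok(4.3,0.9,1.1) ok(4.3,0.9,-2.1) ok(4.0,0.7,1.1) ok(4.0,0.7,-2.1) 0.19 0.19 0.09 0.09 0.01 0.01 0.14 0.17
20 -30 ok(2.4,0.8,1.9) ok(2.4,0.8,-1.2) ok(3.4,0.8,1.5) ok(3.4,0.8,-1.7) ok(3.0,0.7,1.7) ok(3.0,0.7,-1.5) ok(4.2,0.9,1.1) ok(4.2,0.9,-2.1) 0.06 0.06 0.18 0.18 0.01 0.01
20 0 ok(1.7,1.0,2.3) ok(1.7,1.0,-0.9) ok(2.5,0.9,1.8) ok(2.5,0.9,-1.3) ok(2.0,0.9,2.1) ok(2.0,0.9,-1.0) ok(3.3,0.8,1.5) ok(3.3,0.8,-1.6) ok(3.6,0.6,1.3) ok(3.6,0.6,-1.9) ok(4.0,0.6,1.0) ok(4.0,0.6,-2.2) ok(1.9,0.4,2.6) ok(1.9,0.4,-0.5)
20 30 ok(1.2,1.4,2.4) ok(1.2,1.4,-0.8) ok(1.7,1.1,2.1) ok(1.7,1.1,-1.1) ok(1.5,1.2,2.3) ok(1.5,1.2,-0.8) ok(2.3,0.9,1.9) ok(2.3,0.9,-1.2) ok(2.5,0.7,1.9) ok(2.5,0.7,-1.2) ok(2.7,0.5,1.9) ok(2.7,0.5,-1.3) ok(1.5,1.0,2.8) ok(1.5,1.0,-0.4)
20 60 ok(0.9,1.8,2.4) ok(0.9,1.8,-0.8) ok(1.2,1.4,2.2) ok(1.2,1.4,-1.0) ok(1.1,1.6,2.4) ok(1.1,1.6,-0.8) ok(1.6,1.1,2.2) ok(1.6,1.1,-1.0) ok(1.8,1.0,2.3) ok(1.8,1.0,-0.9) ok(1.8,0.9,2.4) ok(1.8,0.9,-0.8) ok(1.2,1.5,2.7) ok(1.2,1.5,-0.5)
20 90 ok(0.6,2.2,2.2) ok(0.6,2.2,-1.0) ok(0.9,1.7,2.2) ok(0.9,1.7,-1.0) ok(
[... 777 characters left out ...]
) ok(1.7,1.0,-1.0) ok(1.4,1.1,2.4) ok(1.4,1.1,-0.7) ok(2.3,0.8,2.0) ok(2.3,0.8,-1.1) ok(2.4,0.6,2.0) ok(2.4,0.6,-1.1) ok(2.6,0.4,2.0) ok(2.6,0.4,-1.2) ok(1.3,0.9,2.9) ok(1.3,0.9,-0.3)
25 60 ok(0.9,1.7,2.4) ok(0.9,1.7,-0.8) ok(1.2,1.3,2.2) ok(1.2,1.3,-0.9) ok(1.0,1.5,2.4) ok(1.0,1.5,-0.8) ok(1.6,1.0,2.2) ok(1.6,1.0,-0.9) ok(1.7,0.9,2.3) ok(1.7,0.9,-0.8) ok(1.7,0.8,2.5) ok(1.7,0.8,-0.7) ok(1.2,1.4,2.7) ok(1.2,1.4,-0.4)
25 90 ok(0.6,2.1,2.2) ok(0.6,2.1,-1.0) ok(0.8,1.7,2.2) ok(0.8,1.7,-1.0) ok(0.7,1.9,2.3) ok(0.7,1.9,-0.9) ok(1.1,1.4,2.3) ok(1.1,1.4,-0.8) ok(1.2,1.3,2.4) ok(1.2,1.3,-0.7) ok(1.3,1.2,2.6) ok(1.3,1.2,-0.6) ok(1.0,1.8,2.6) ok(1.0,1.8,-0.6)
real	0m25.799s
user	0m26.243s
sys	0m0.048s
```

```bash
cat > tilt.py <<'E'
from sim import *
import sys
w=.5
for q0 in ([-.112,.756,.19,-.007,2.142,1.5],[-.1,1.2,.19,0,1.75,1.5],[-.1,.3,.19,0,2.6,1.5]):
    q=np.array(q0);log=[]
    for k in range(60):
        c=[]
        for el in np.arange(-180,180,30):
          for az in (0,):
            p,T=fk(q);a=np.radians(el);d=np.array([np.cos(q[0])*np.cos(a),np.sin(q[0])*np.cos(a),np.sin(a)])
            n=ik(q,p+.05*d,T,w);c.append((-fk(n)[1].as_matrix()[2,2],el,n))
        b=min(c,key=lambda t:t[0]);q=b[2];log.append((round(np.degrees(np.arccos(b[0])),1),b[1]))
    print(log[::6],q.round(2),fk(q)[0].round(2))
E
timeout 500 python3 tilt.py
```

```text
[(np.float64(4.7), np.int64(30)), (np.float64(14.9), np.int64(30)), (np.float64(25.9), np.int64(30)), (np.float64(37.1), np.int64(30)), (np.float64(48.2), np.int64(30)), (np.float64(58.7), np.int64(30)), (np.float64(68.4), np.int64(30)), (np.float64(77.0), np.int64(30)), (np.float64(84.3), np.int64(30)), (np.float64(90.6), np.int64(30))] [-0.63  0.94  0.19  0.82  0.49  0.77] [ 0.85 -0.39  0.55]
[(np.float64(1.9), np.int64(0)), (np.float64(13.0), np.int64(0)), (np.float64(24.0), np.int64(0)), (np.float64(34.3), np.int64(0)), (np.float64(43.7), np.int64(0)), (np.float64(51.7), np.int64(0)), (np.float64(58.5), np.int64(0)), (np.float64(64.1), np.int64(0)), (np.float64(68.6), np.int64(0)), (np.float64(72.3), np.int64(0))] [-0.54  1.47  0.19  0.99  0.34  0.42] [ 0.95 -0.37  0.07]
[(np.float64(4.0), np.int64(60)), (np.float64(10.8), np.int64(60)), (np.float64(18.8), np.int64(60)), (np.float64(27.8), np.int64(60)), (np.float64(37.7), np.int64(60)), (np.float64(48.2), np.int64(60)), (np.float64(59.1), np.int64(60)), (np.float64(70.1), np.int64(60)), (np.float64(80.9), np.int64(60)), (np.float64(91.2), np.int64(60))] [-1.23  0.35  0.19  1.07  1.11  1.02] [ 0.42 -0.39  0.91]
```

```bash
cat > t2.py <<'E'
from sim import *
import sys
def desc(q):
    p,T=fk(q);z=T.as_matrix()[:,2];return "phi",round(np.degrees(np.arcsin(-z[2])),1),"psi",round(np.degrees(np.arctan2(z[1],z[0])),1),"p",p.round(3),"q",q.round(2)
w=.5
q0=np.array([-.112,.756,.19,-.007,2.142,2.735]);q0=call(q0,[((0,0,0),-.38)]*8,w);print(desc(q0))
for az in(10,25,40):
    q=q0
    for k in range(40):
        p,T=fk(q)
        if k%10==0:
            a=np.radians(az);el=np.radians(30)
            # direction in tool frame, rotated ahead by ~10deg tilt (mid of batch)
            d=np.array([np.cos(a)*np.cos(el),np.sin(a)*np.cos(el),np.sin(el)])
            ax=np.array([np.sin(a),-np.cos(a),0]);dm=R.from_rotvec(-ax*np.radians(9)).apply(d) if 0 else R.from_rotvec(-ax*np.radians(9)).apply(d)
            dt=T.inv().apply(dm);print(az,desc(q),"push",dt.round(2))
        q=call(q,[(dt*.3,0)],w)
    print(az,desc(q))
E
python3 t2.py
```

```text
('phi', np.float64(86.9), 'psi', np.float64(-12.7), 'p', array([0.669, 0.041, 0.473]), 'q', array([-0.11,  0.76,  0.19, -0.01,  2.14,  1.54]))
10 ('phi', np.float64(86.9), 'psi', np.float64(-12.7), 'p', array([0.669, 0.041, 0.473]), 'q', array([-0.11,  0.76,  0.19, -0.01,  2.14,  1.54])) push [ 0.92 -0.24 -0.31]
10 ('phi', np.float64(69.6), 'psi', np.float64(2.5), 'p', array([0.745, 0.086, 0.454]), 'q', array([-0.05,  0.8 ,  0.19,  0.03,  1.79,  1.62])) push [ 0.97 -0.25 -0.01]
10 ('phi', np.float64(50.9), 'psi', np.float64(4.8), 'p', array([0.813, 0.115, 0.459]), 'q', array([-0.02,  0.84,  0.19,  0.07,  1.43,  1.65])) push [ 0.92 -0.24  0.31]
10 ('phi', np.float64(32.8), 'psi', np.float64(6.2), 'p', array([0.869, 0.135, 0.474]), 'q', array([0.  , 0.88, 0.19, 0.1 , 1.07, 1.64])) push [ 0.78 -0.2   0.59]
10 ('phi', np.float64(17.0), 'psi', np.float64(7.2), 'p', array([0.907, 0.148, 0.49 ]), 'q', array([0.01, 0.93, 0.19, 0.16, 0.76, 1.61]))
25 ('phi', np.float64(86.9), 'psi', np.float64(-12.7), 'p', array([0.669, 0.041, 0.473]), 'q', array([-0.11,  0.76,  0.19, -0.01,  2.14,  1.54])) p
[... 778 characters left out ...]
0.01,  2.14,  1.54])) push [ 0.68 -0.66 -0.33]
40 ('phi', np.float64(71.5), 'psi', np.float64(9.3), 'p', array([0.691, 0.257, 0.459]), 'q', array([ 0.2 ,  0.79,  0.19, -0.01,  1.84,  1.85])) push [ 0.73 -0.67 -0.09]
40 ('phi', np.float64(53.7), 'psi', np.float64(17.2), 'p', array([0.705, 0.391, 0.46 ]), 'q', array([ 0.37,  0.83,  0.19, -0.04,  1.49,  2.  ])) push [ 0.72 -0.66  0.22]
40 ('phi', np.float64(35.8), 'psi', np.float64(22.6), 'p', array([0.723, 0.478, 0.473]), 'q', array([ 0.46,  0.87,  0.19, -0.06,  1.13,  2.07])) push [ 0.62 -0.59  0.51]
40 ('phi', np.float64(19.8), 'psi', np.float64(26.7), 'p', array([0.736, 0.535, 0.488]), 'q', array([ 0.51,  0.92,  0.19, -0.05,  0.81,  2.09]))
```

>>> carry_out(
  steps=[
    [[0,0,0],-0.38],
    [[0,0,0],-0.38],
    [[0,0,0],-0.38],
    [[0,0,0],-0.38],
    [[0,0,0],-0.38],
    [[0,0,0],-0.38],
    [[0,0,0],-0.38],
    [[0,0,0],-0.38],
  ],
)

```text
clock: 20.05
eef_pos: [0.6682, 0.0382, 0.4758]
tool_rot: [0.999, -0.04, 0.028, 0.005]
contact_force: [0.7, -0.1, -0.5]
opening: 0.04
gripper_force: 0.0
```

>>> carry_out(
  steps=[
    [[0.73,-0.6,-0.33],0],
  ],
)

```text
clock: 20.15
eef_pos: [0.6762, 0.0602, 0.4706]
tool_rot: [0.998, -0.043, 0.039, 0.004]
contact_force: [1.1, -0.2, 0.9]
opening: 0.0402
gripper_force: 0.0
```

>>> carry_out(
  steps=[
    [[0.73,-0.6,-0.33],0],
  ],
)

```text
clock: 20.25
eef_pos: [0.6833, 0.0851, 0.4651]
tool_rot: [0.998, -0.044, 0.05, 0.002]
contact_force: [0.0, -0.6, -0.6]
opening: 0.0403
gripper_force: 0.0
```

>>> carry_out(
  steps=[
    [[0.73,-0.6,-0.33],0],
  ],
)

```text
clock: 20.35
eef_pos: [0.6893, 0.1075, 0.4608]
tool_rot: [0.997, -0.043, 0.06, -0.0]
contact_force: [0.5, -0.3, -0.1]
opening: 0.0401
gripper_force: 0.0
```

>>> carry_out(
  steps=[
    [[0.73,-0.6,-0.33],0],
  ],
)

```text
clock: 20.45
eef_pos: [0.6944, 0.1284, 0.4572]
tool_rot: [0.997, -0.043, 0.071, -0.003]
contact_force: [0.1, 0.1, -0.7]
opening: 0.0401
gripper_force: 0.0
```

>>> carry_out(
  steps=[
    [[0.73,-0.6,-0.33],0],
  ],
)

```text
clock: 20.55
eef_pos: [0.6989, 0.1483, 0.454]
tool_rot: [0.996, -0.043, 0.082, -0.006]
contact_force: [-0.5, -0.5, -0.1]
opening: 0.0402
gripper_force: 0.0
```

>>> carry_out(
  steps=[
    [[0.73,-0.6,-0.33],0],
  ],
)

```text
clock: 20.65
eef_pos: [0.7027, 0.1671, 0.4517]
tool_rot: [0.995, -0.042, 0.093, -0.009]
contact_force: [0.8, -0.9, 0.6]
opening: 0.0397
gripper_force: 0.0
```

>>> carry_out(
  steps=[
    [[0.73,-0.6,-0.33],0],
  ],
)

```text
clock: 20.75
eef_pos: [0.7057, 0.1848, 0.4506]
tool_rot: [0.994, -0.042, 0.105, -0.012]
contact_force: [0.4, 0.1, 0.1]
opening: 0.0399
gripper_force: 0.0
```

>>> carry_out(
  steps=[
    [[0.73,-0.6,-0.33],0],
  ],
)

```text
clock: 20.85
eef_pos: [0.7081, 0.2016, 0.4505]
tool_rot: [0.992, -0.042, 0.116, -0.016]
contact_force: [-0.2, -0.9, -0.9]
opening: 0.0398
gripper_force: 0.0
```

```bash
cat > st.py <<'E'
from h import *
import sys
s=env.get_state();M=R.from_quat(s['tool_rot']).as_matrix();z=M[:,2]
print("t",round(s['clock'],2),"pos",s['eef_pos'].round(4),"phi",np.degrees(np.arcsin(-z[2])).round(1),"psi",np.degrees(np.arctan2(z[1],z[0])).round(1),"roll(y_z)",M[2,1].round(3),"q",s['joints'].round(2),"op",s['opening'].round(4),"F",s['contact_force'].round(1))
if len(sys.argv)>1:
    a,el=np.radians(float(sys.argv[1])),np.radians(30);d=np.array([np.cos(a)*np.cos(el),np.sin(a)*np.cos(el),np.sin(el)])
    print("push",(M.T@R.from_rotvec(-np.array([np.sin(a),-np.cos(a),0])*.16).apply(d)).round(2))
E
python3 st.py 35
```

```text
Traceback (most recent call last):
  File "st.py", line 4, in <module>
    print("t",round(s['clock'],2),"pos",s['eef_pos'].round(4),"phi",np.degrees(np.arcsin(-z[2])).round(1),"psi",np.degrees(np.arctan2(z[1],z[0])).round(1),"roll(y_z)",M[2,1].round(3),"q",s['joints'].round(2),"op",s['opening'].round(4),"F",s['contact_force'].round(1))
                                                                                                                                                                                                                     ^^^^^^^^^^^^^^^^^^
AttributeError: 'float' object has no attribute 'round'
```

```bash
sed -i "s/s\['opening'\].round(4)/round(float(s['opening']),4)/" st.py; python3 st.py 40
```

```text
t 20.85 pos [0.7081 0.2016 0.4505] phi 76.5 psi 5.4 roll(y_z) -0.041 q [ 0.12  0.8   0.19 -0.01  1.92  1.77] op 0.0398 F [-0.2 -0.9 -0.9]
push [ 0.72 -0.67 -0.17]
```

>>> carry_out(
  steps=[
    [[0.72,-0.67,-0.1],0],
  ],
)

```text
clock: 20.95
eef_pos: [0.7143, 0.2218, 0.4439]
tool_rot: [0.991, -0.042, 0.128, -0.02]
contact_force: [0.3, 1.0, -0.7]
opening: 0.0399
gripper_force: 0.0
```

>>> carry_out(
  steps=[
    [[0.72,-0.67,-0.1],0],
  ],
)

```text
clock: 21.05
eef_pos: [0.7203, 0.2416, 0.4356]
tool_rot: [0.989, -0.041, 0.139, -0.024]
contact_force: [-0.1, -0.8, -0.0]
opening: 0.0401
gripper_force: 0.0
```

>>> carry_out(
  steps=[
    [[0.72,-0.67,-0.1],0],
  ],
)

```text
clock: 21.15
eef_pos: [0.7252, 0.2601, 0.4295]
tool_rot: [0.987, -0.041, 0.15, -0.028]
contact_force: [0.1, -0.3, 0.2]
opening: 0.04
gripper_force: 0.0
```

>>> carry_out(
  steps=[
    [[0.72,-0.67,-0.1],0],
  ],
)

```text
clock: 21.25
eef_pos: [0.7293, 0.2777, 0.4249]
tool_rot: [0.986, -0.04, 0.161, -0.033]
contact_force: [-0.3, -0.3, -0.2]
opening: 0.0399
gripper_force: 0.0
```

>>> carry_out(
  steps=[
    [[0.72,-0.67,-0.1],0],
  ],
)

```text
clock: 21.35
eef_pos: [0.7328, 0.2942, 0.4215]
tool_rot: [0.983, -0.04, 0.173, -0.038]
contact_force: [-0.5, -0.8, 0.5]
opening: 0.0398
gripper_force: 0.0
```

>>> carry_out(
  steps=[
    [[0.72,-0.67,-0.1],0],
  ],
)

```text
clock: 21.45
eef_pos: [0.7356, 0.3099, 0.4193]
tool_rot: [0.981, -0.039, 0.185, -0.044]
contact_force: [1.2, 0.5, 0.3]
opening: 0.0399
gripper_force: 0.0
```

>>> carry_out(
  steps=[
    [[0.72,-0.67,0],0],
  ],
)

```text
clock: 21.55
eef_pos: [0.7401, 0.3254, 0.4151]
tool_rot: [0.978, -0.038, 0.197, -0.049]
contact_force: [-0.6, 0.0, -0.1]
opening: 0.0399
gripper_force: 0.0
```

>>> carry_out(
  steps=[
    [[0.72,-0.67,0],0],
  ],
)

```text
clock: 21.65
eef_pos: [0.7441, 0.3402, 0.4104]
tool_rot: [0.976, -0.038, 0.208, -0.055]
contact_force: [-0.4, -0.3, -0.0]
opening: 0.0399
gripper_force: 0.0
```

>>> carry_out(
  steps=[
    [[0.72,-0.67,0],0],
  ],
)

```text
clock: 21.75
eef_pos: [0.7474, 0.3541, 0.4077]
tool_rot: [0.973, -0.037, 0.219, -0.061]
contact_force: [-0.0, 0.8, 0.9]
opening: 0.0399
gripper_force: 0.0
```

>>> carry_out(
  steps=[
    [[0.72,-0.67,0],0],
  ],
)

```text
clock: 21.85
eef_pos: [0.7501, 0.3673, 0.4064]
tool_rot: [0.97, -0.036, 0.231, -0.067]
contact_force: [-0.7, 0.9, 0.5]
opening: 0.0398
gripper_force: 0.0
```

>>> carry_out(
  steps=[
    [[0.72,-0.67,0],0],
  ],
)

```text
clock: 21.95
eef_pos: [0.7522, 0.3798, 0.4065]
tool_rot: [0.967, -0.035, 0.242, -0.074]
contact_force: [0.2, -0.6, -0.8]
opening: 0.0401
gripper_force: 0.0
```

>>> carry_out(
  steps=[
    [[0.72,-0.67,0],0],
  ],
)

```text
clock: 22.05
eef_pos: [0.7537, 0.3916, 0.4077]
tool_rot: [0.963, -0.035, 0.254, -0.08]
contact_force: [0.3, -0.7, -0.5]
opening: 0.0397
gripper_force: 0.0
```

```bash
python3 st.py 40
```

```text
t 22.05 pos [0.7537 0.3916 0.4077] phi 59.1 psi 15.5 roll(y_z) -0.172 q [ 0.35  0.91  0.19 -0.04  1.51  1.99] op 0.0397 F [ 0.3 -0.7 -0.5]
push [ 0.73 -0.67  0.13]
```

>>> carry_out(
  steps=[
    [[0.76,-0.6,0.15],0],
  ],
)

```text
clock: 22.15
eef_pos: [0.7597, 0.4006, 0.4057]
tool_rot: [0.959, -0.033, 0.266, -0.087]
contact_force: [1.0, -0.7, 0.6]
opening: 0.0399
gripper_force: 0.0
```

>>> carry_out(
  steps=[
    [[0.76,-0.6,0.15],0],
  ],
)

```text
clock: 22.25
eef_pos: [0.7656, 0.4084, 0.4024]
tool_rot: [0.956, -0.033, 0.277, -0.093]
contact_force: [1.0, -0.5, 0.1]
opening: 0.0399
gripper_force: 0.0
```

>>> carry_out(
  steps=[
    [[0.76,-0.6,0.15],0],
  ],
)

```text
clock: 22.35
eef_pos: [0.7706, 0.416, 0.4014]
tool_rot: [0.952, -0.032, 0.288, -0.1]
contact_force: [0.6, 0.3, 0.5]
opening: 0.04
gripper_force: 0.0
```

>>> carry_out(
  steps=[
    [[0.76,-0.6,0.15],0],
  ],
)

```text
clock: 22.45
eef_pos: [0.7748, 0.4233, 0.402]
tool_rot: [0.948, -0.031, 0.299, -0.107]
contact_force: [0.0, 0.4, -0.3]
opening: 0.0403
gripper_force: 0.0
```

>>> carry_out(
  steps=[
    [[0.75,-0.6,0.25],0],
  ],
)

```text
clock: 22.55
eef_pos: [0.7803, 0.431, 0.4008]
tool_rot: [0.943, -0.03, 0.31, -0.114]
contact_force: [-0.7, 0.7, 0.1]
opening: 0.0399
gripper_force: 0.0
```

>>> carry_out(
  steps=[
    [[0.75,-0.6,0.25],0],
  ],
)

```text
clock: 22.65
eef_pos: [0.7853, 0.4383, 0.3991]
tool_rot: [0.939, -0.029, 0.321, -0.12]
contact_force: [0.7, -1.1, -0.1]
opening: 0.0402
gripper_force: 0.0
```

>>> carry_out(
  steps=[
    [[0.75,-0.6,0.25],0],
  ],
)

```text
clock: 22.75
eef_pos: [0.7895, 0.4451, 0.3993]
tool_rot: [0.935, -0.028, 0.331, -0.127]
contact_force: [0.8, 0.0, -0.3]
opening: 0.0397
gripper_force: 0.0
```

>>> carry_out(
  steps=[
    [[0.75,-0.6,0.25],0],
  ],
)

```text
clock: 22.85
eef_pos: [0.793, 0.4515, 0.4011]
tool_rot: [0.93, -0.027, 0.342, -0.134]
contact_force: [0.3, -0.1, 0.1]
opening: 0.0401
gripper_force: 0.0
```

>>> carry_out(
  steps=[
    [[0.73,-0.58,0.35],0],
  ],
)

```text
clock: 22.95
eef_pos: [0.798, 0.458, 0.4008]
tool_rot: [0.925, -0.025, 0.353, -0.141]
contact_force: [0.2, -0.0, 0.9]
opening: 0.04
gripper_force: 0.0
```

>>> carry_out(
  steps=[
    [[0.73,-0.58,0.35],0],
  ],
)

```text
clock: 23.05
eef_pos: [0.8027, 0.4639, 0.3999]
tool_rot: [0.92, -0.024, 0.363, -0.147]
contact_force: [-0.8, 0.1, 0.0]
opening: 0.0401
gripper_force: 0.0
```

>>> carry_out(
  steps=[
    [[0.73,-0.58,0.35],0],
  ],
)

```text
clock: 23.15
eef_pos: [0.8065, 0.4695, 0.4009]
tool_rot: [0.915, -0.023, 0.373, -0.154]
contact_force: [-0.1, -0.1, -0.1]
opening: 0.0397
gripper_force: 0.0
```

>>> carry_out(
  steps=[
    [[0.73,-0.58,0.35],0],
  ],
)

```text
clock: 23.25
eef_pos: [0.8096, 0.4748, 0.4035]
tool_rot: [0.91, -0.022, 0.382, -0.16]
contact_force: [-0.4, 0.9, -0.0]
opening: 0.0398
gripper_force: 0.0
```

```bash
python3 st.py 35
```

```text
t 23.25 pos [0.8096 0.4748 0.4035] phi 41.0 psi 21.4 roll(y_z) -0.309 q [ 0.41  0.98  0.19 -0.03  1.12  2.03] op 0.0398 F [-0.4  0.9 -0. ]
push [ 0.7  -0.55  0.45]
```

>>> carry_out(
  steps=[
    [[0.7,-0.53,0.45],0],
  ],
)

```text
clock: 23.35
eef_pos: [0.8147, 0.4795, 0.4039]
tool_rot: [0.904, -0.021, 0.393, -0.167]
contact_force: [-0.3, -0.7, -0.4]
opening: 0.0405
gripper_force: 0.0
```

>>> carry_out(
  steps=[
    [[0.7,-0.53,0.45],0],
  ],
)

```text
clock: 23.45
eef_pos: [0.8196, 0.4835, 0.4032]
tool_rot: [0.899, -0.02, 0.402, -0.173]
contact_force: [0.5, 0.2, 0.1]
opening: 0.0401
gripper_force: 0.0
```

>>> carry_out(
  steps=[
    [[0.7,-0.53,0.45],0],
  ],
)

```text
clock: 23.55
eef_pos: [0.8236, 0.4874, 0.4045]
tool_rot: [0.893, -0.019, 0.411, -0.18]
contact_force: [0.3, 0.7, 0.1]
opening: 0.0399
gripper_force: 0.0
```

>>> carry_out(
  steps=[
    [[0.7,-0.53,0.45],0],
  ],
)

```text
clock: 23.65
eef_pos: [0.8268, 0.491, 0.4073]
tool_rot: [0.888, -0.017, 0.42, -0.186]
contact_force: [0.8, 0.7, -0.1]
opening: 0.0401
gripper_force: 0.0
```

>>> carry_out(
  steps=[
    [[0.68,-0.52,0.5],0],
  ],
)

```text
clock: 23.75
eef_pos: [0.8303, 0.4948, 0.4095]
tool_rot: [0.882, -0.016, 0.43, -0.192]
contact_force: [0.4, -0.2, -0.0]
opening: 0.0396
gripper_force: 0.0
```

>>> carry_out(
  steps=[
    [[0.68,-0.52,0.5],0],
  ],
)

```text
clock: 23.85
eef_pos: [0.8334, 0.4984, 0.4116]
tool_rot: [0.877, -0.015, 0.438, -0.198]
contact_force: [-0.5, 0.6, -0.4]
opening: 0.0404
gripper_force: 0.0
```

>>> carry_out(
  steps=[
    [[0.68,-0.52,0.5],0],
  ],
)

```text
clock: 23.95
eef_pos: [0.8357, 0.5017, 0.4152]
tool_rot: [0.871, -0.014, 0.447, -0.204]
contact_force: [0.7, 0.2, -0.4]
opening: 0.0402
gripper_force: 0.0
```

>>> carry_out(
  steps=[
    [[0.68,-0.52,0.5],0],
  ],
)

```text
clock: 24.05
eef_pos: [0.8373, 0.5048, 0.4201]
tool_rot: [0.865, -0.013, 0.455, -0.21]
contact_force: [-0.2, -0.1, -0.8]
opening: 0.0396
gripper_force: 0.0
```

>>> carry_out(
  steps=[
    [[0.65,-0.5,0.56],0],
  ],
)

```text
clock: 24.15
eef_pos: [0.8397, 0.508, 0.4239]
tool_rot: [0.859, -0.012, 0.464, -0.216]
contact_force: [0.1, -0.4, -0.3]
opening: 0.0398
gripper_force: 0.0
```

>>> carry_out(
  steps=[
    [[0.65,-0.5,0.56],0],
  ],
)

```text
clock: 24.25
eef_pos: [0.8417, 0.511, 0.4268]
tool_rot: [0.854, -0.01, 0.471, -0.221]
contact_force: [0.6, 1.0, -0.1]
opening: 0.04
gripper_force: 0.0
```

>>> carry_out(
  steps=[
    [[0.65,-0.5,0.56],0],
  ],
)

```text
clock: 24.35
eef_pos: [0.8431, 0.5138, 0.4313]
tool_rot: [0.848, -0.009, 0.479, -0.227]
contact_force: [-0.0, -0.6, 0.7]
opening: 0.0396
gripper_force: 0.0
```

>>> carry_out(
  steps=[
    [[0.65,-0.5,0.56],0],
  ],
)

```text
clock: 24.45
eef_pos: [0.8438, 0.5164, 0.4372]
tool_rot: [0.842, -0.008, 0.487, -0.232]
contact_force: [-0.1, 0.5, 0.7]
opening: 0.04
gripper_force: 0.0
```

```bash
python3 st.py 35; python3 -c "
from h import *
for n in('side','top'): save(n+'1.png',viewer.capture(n))"
```

```text
t 24.45 pos [0.8438 0.5164 0.4372] phi 24.7 psi 25.0 roll(y_z) -0.399 q [0.43 1.01 0.19 0.01 0.8  2.02] op 0.04 F [-0.1  0.5  0.7]
push [ 0.56 -0.46  0.69]
```

```bash
cat > path.py <<'E'
from h import *
import sim
def cur(): return env.get_state()['joints'].copy()
def lvl(T):
    """turn (units) about tool z that makes tool y horizontal (nearest)"""
    M=T.as_matrix(); a=np.arctan2(-M[2,1],-M[2,0]) # y' = -sin t x + cos t y
    t=np.arctan2(M[2,1],M[2,0]); t=(t+np.pi/2)%np.pi-np.pi/2; return t/np.pi
def follow(q,wps,turn=0,verbose=1):
    """straight-line TCP waypoints (world), constant orientation after turning 'turn' units; emulate"""
    p,T=sim.fk(q); T1=T*R.from_euler('z',turn*np.pi)
    e=(T.inv()*T1).as_rotvec();n=int(np.ceil(np.linalg.norm(e)/.15))
    for k in range(n): q=sim.ik(q,p,T*R.from_rotvec(e*(k+1)/n),.5)
    for w in wps:
        w=np.array(w);p,_=sim.fk(q);n=max(1,int(np.ceil(np.linalg.norm(w-p)/.05)))
        for k in range(n):
            q0=q;q=sim.ik(q,p+(w-p)*(k+1)/n,T1,.5)
        P,O=sim.fk(q); print(w.round(3),"err",np.linalg.norm(P-w).round(4),(T1*O.inv()).magnitude().round(3),"q",q.round(2))
    return q
E
python3 - <<'E'
from path import *
q=cur();p,T=sim.fk(q);print(p,T.as_quat().round(3));t=lvl(T);print("turn",t)
for tt in(t,t-1 if t>0 else t+1):
    print("turn",tt);follow(q,[p,(.7,.4,.35),(.6,.2,.3),(.5,0,.25),(.4,-.3,.2),(.4,-.466,.1),(.507,-.416,.042)],tt)
E
```

```text
[0.79824494 0.49617119 0.40301905] [ 0.842 -0.008  0.487 -0.232]
turn -0.1448811139861855
turn -0.1448811139861855Traceback (most recent call last):
  File "<stdin>", line 4, in <module>
  File "path.py", line 17, in follow
    P,O=sim.fk(q); print(w.round(3),"err",np.linalg.norm(P-w).round(4),(T1*O.inv()).magnitude().round(3),"q",q.round(2))
                                                                       ^^^^^^^^^^^^^^^^^^^^^^^^^^^^^^
AttributeError: 'float' object has no attribute 'round'
```

View pics/side1.png

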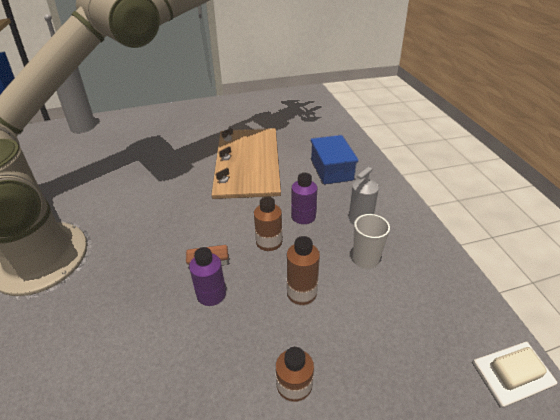

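View pics/top1.png

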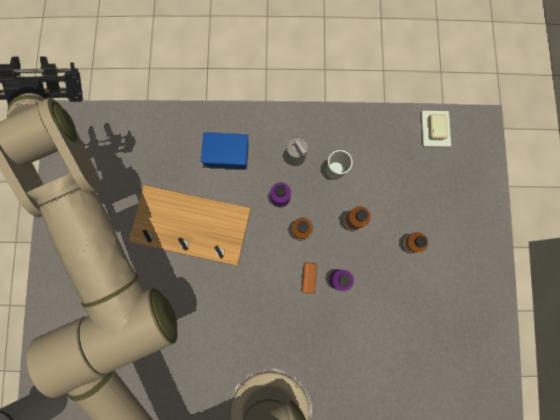

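```bash
sed -i 's/^L=.19;/L=.2455;/' sim.py; sed -i 's/(T1\*O.inv()).magnitude().round(3)/round(float((T1*O.inv()).magnitude()),3)/' path.py
cat > run1.py <<'E'
from path import *
q=cur();p,T=sim.fk(q);print(p,T.as_quat().round(3));t=lvl(T);print("turn",t)
for tt in(t,t-1 if t>0 else t+1):
    print("turn",tt);follow(q,[p,(.7,.4,.35),(.6,.2,.3),(.5,0,.25),(.4,-.3,.2),(.4,-.466,.1),(.507,-.416,.042)],tt)
E
python3 run1.py
python3 - <<'E'
from reach import *
G={'short':(.49,-.424,.05),'mid':(.526,-.087,.07),'tall':(.557,-.246,.09),'pl1':(.56,.15,.06),'pl2':(.58,.25,.08),'pl3':(.6,.34,.1),'up':(.4,-.2,.3),'up2':(.5,.2,.25)}
for k,g in G.items():
    o=[]
    for fl in(0,1):
        T=ori(np.radians(25),np.radians(24.7),fl);e,q=solve(np.array(g)+T.apply([0,0,.019]),T);o+=[round(e,3),q.round(2)]
    print(k,o)
E
```

```text
[0.843948   0.51745359 0.43531261] [ 0.842 -0.008  0.487 -0.232]
turn -0.1448811139861855
turn -0.1448811139861855
[0.844 0.517 0.435] err 0.0002 0.0 q [0.43 1.01 0.19 0.01 0.8  1.56]
[0.7  0.4  0.35] err 0.0 0.0 q [0.35 0.47 1.36 0.42 0.19 1.12]
[0.6 0.2 0.3] err 0.0 0.0 q [-0.03  0.16  1.93  1.66  0.42 -0.3 ]
[0.5  0.   0.25] err 0.0 0.0 q [-0.69  0.02  2.24  1.49  0.97 -0.57]
[ 0.4 -0.3  0.2] err 0.0 0.0 q [-1.37  0.39  1.95  1.1   1.44 -0.78]
[ 0.4   -0.466  0.1  ] err 0.0 0.0 q [-1.43  0.81  1.51  1.06  1.48 -0.79]
[ 0.507 -0.416  0.042] err 0.0 0.0 q [-1.23  0.91  1.5   1.21  1.31 -0.82]
turn 0.8551188860138145
[0.844 0.517 0.435] err 0.1014 0.233 q [0.42 0.73 1.05 1.83 0.02 2.88]
[0.7  0.4  0.35] err 0.0289 0.075 q [0.36 0.46 1.48 1.8  0.06 2.88]
[0.6 0.2 0.3] err 0.0 0.0 q [-0.03  0.16  1.93  1.66  0.42  2.84]
[0.5  0.   0.25] err 0.0 0.0 q [-0.69  0.02  2.24  1.49  0.97  2.57]
[ 0.4 -0.3  0.2] err 0.0 0.0 q [-1.37  0.39  1.95  1.1   1.44  2.36]
[ 0.4   -0.466  0.1  ] err 0.0 0.0 q [-1.43  0.81  1.51  1.06  1.48  2.35]
[ 0.507 -0.416  0.042] err 0.0 0.0 q [-1.23  0.91  1.5   
[... 435 characters left out ...]
-0.89])]
pl1 [np.float64(0.0), array([-0.15,  0.67,  2.15,  2.44,  0.88,  1.8 ]), np.float64(0.0), array([-0.15,  0.67,  2.15,  2.44,  0.88, -1.34])]
pl2 [np.float64(0.0), array([0.11, 0.66, 2.02, 2.68, 0.71, 1.79]), np.float64(0.0), array([ 0.11,  0.66,  2.02,  2.68,  0.71, -1.35])]
pl3 [np.float64(0.0), array([0.31, 0.67, 1.85, 2.91, 0.54, 1.72]), np.float64(0.0), array([ 0.31,  0.67,  1.85,  2.91,  0.54, -1.42])]
up [np.float64(0.0), array([-1.26,  0.05,  2.08,  1.14,  1.45,  2.58]), np.float64(0.0), array([-1.26,  0.05,  2.08,  1.14,  1.45, -0.56])]
up2 [np.float64(0.0), array([-0.01,  0.09,  2.2 ,  2.09,  0.47,  2.37]), np.float64(0.0), array([-0.01,  0.09,  2.2 ,  2.09,  0.47, -0.77])]
```

>>> carry_out(
  steps=[
    [[0,0,0],-0.145],
    [[0,0,0],-0.145],
    [[0,0,0],-0.145],
    [[0,0,0],-0.145],
  ],
  jaw=80,
)

```text
clock: 24.95
eef_pos: [0.8436, 0.5162, 0.4371]
tool_rot: [0.822, 0.183, 0.526, -0.116]
contact_force: [-0.3, 0.7, 0.1]
opening: 0.0698
gripper_force: 0.0
```

```bash
cat >> path.py <<'E'
def seg(*wps,grasp=False):
    """tool-frame shifts (25cm units) of consecutive waypoints, each from the one before"""
    s=env.get_state();T=R.from_quat(s['tool_rot']);p=s['eef_pos']
    for w in wps:
        w=np.array(w,float)+(T.apply([0,0,.019]) if grasp else 0); d=T.inv().apply(w-p);print(np.round(w,3),"shift",(d/.25).round(3),"rows",int(np.ceil(np.linalg.norm(d)/.05)));p=w
E
python3 st.py; python3 -c "
from path import *
seg((.7,.4,.35),(.6,.2,.3),(.5,0,.25),(.4,-.2,.22),(.4,-.4,.2))"
```

```text
t 24.95 pos [0.8436 0.5162 0.4371] phi 24.8 psi 24.9 roll(y_z) 0.002 q [0.43 1.01 0.19 0.01 0.8  1.56] op 0.0698 F [-0.3  0.7  0.1]
[0.7  0.4  0.35] shift [-0.618  0.178 -0.505] rows 5
[0.6 0.2 0.3] shift [-0.476  0.556 -0.552] rows 5
[0.5  0.   0.25] shift [-0.476  0.556 -0.552] rows 5
[ 0.4  -0.2   0.22] shift [-0.404  0.556 -0.585] rows 5
[ 0.4 -0.4  0.2] shift [-0.216  0.725 -0.273] rows 5
```

>>> carry_out(
  steps=[
    [[-0.62,0.178,-0.505],0],
    [[-0.62,0.178,-0.505],0],
    [[-0.62,0.178,-0.505],0],
    [[-0.62,0.178,-0.505],0],
    [[-0.62,0.178,-0.505],0],
    [[-0.62,0.178,-0.505],0],
  ],
)

```text
clock: 25.55
eef_pos: [0.6972, 0.3984, 0.3482]
tool_rot: [0.823, 0.18, 0.525, -0.117]
contact_force: [0.7, 1.0, 0.5]
opening: 0.0804
gripper_force: 0.0
```

>>> carry_out(
  steps=[
    [[-0.476,0.556,-0.552],0],
    [[-0.476,0.556,-0.552],0],
    [[-0.476,0.556,-0.552],0],
    [[-0.476,0.556,-0.552],0],
    [[-0.476,0.556,-0.552],0],
    [[-0.476,0.556,-0.552],0],
    [[-0.476,0.556,-0.552],0],
    [[-0.476,0.556,-0.552],0],
  ],
)

```text
clock: 26.35
eef_pos: [0.5979, 0.1965, 0.298]
tool_rot: [0.824, 0.178, 0.525, -0.116]
contact_force: [0.2, -0.5, 1.4]
opening: 0.0803
gripper_force: 0.0
```

```bash
python3 st.py; python3 -c "
from path import *
seg((.6,.2,.3),(.5,0,.25),(.4,-.2,.22),(.4,-.4,.2))"
```

```text
t 26.35 pos [0.5979 0.1965 0.298 ] phi 24.9 psi 24.7 roll(y_z) -0.004 q [-0.03  0.15  1.95  1.67  0.42 -0.31] op 0.0803 F [ 0.2 -0.5  1.4]
[0.6 0.2 0.3] shift [ 0.013 -0.009  0.009] rows 1
[0.5  0.   0.25] shift [-0.473  0.562 -0.548] rows 5
[ 0.4  -0.2   0.22] shift [-0.4    0.561 -0.582] rows 5
[ 0.4 -0.4  0.2] shift [-0.21   0.728 -0.269] rows 5
```

>>> carry_out(
  steps=[
    [[-0.47,0.555,-0.548],0],
    [[-0.47,0.555,-0.548],0],
    [[-0.47,0.555,-0.548],0],
    [[-0.47,0.555,-0.548],0],
    [[-0.47,0.555,-0.548],0],
    [[-0.47,0.555,-0.548],0],
    [[-0.47,0.555,-0.548],0],
    [[-0.47,0.555,-0.548],0],
  ],
)

```text
clock: 27.15
eef_pos: [0.5009, 0.0019, 0.2506]
tool_rot: [0.822, 0.182, 0.526, -0.117]
contact_force: [-0.2, -1.1, -0.3]
opening: 0.08
gripper_force: 0.0
```

>>> carry_out(
  steps=[
    [[-0.4,0.561,-0.582],0],
    [[-0.4,0.561,-0.582],0],
    [[-0.4,0.561,-0.582],0],
    [[-0.4,0.561,-0.582],0],
    [[-0.4,0.561,-0.582],0],
    [[-0.4,0.561,-0.582],0],
    [[-0.4,0.561,-0.582],0],
    [[-0.4,0.561,-0.582],0],
  ],
)

```text
clock: 27.95
eef_pos: [0.4026, -0.1979, 0.2207]
tool_rot: [0.822, 0.183, 0.526, -0.117]
contact_force: [-0.7, -0.5, 0.4]
opening: 0.0798
gripper_force: 0.0
```

```bash
cat > meas.py <<'E'
from h import *
# amber bodies in the top view: cap centre of each amber blob at its top height
import sys
def caps(name,im):
    hsv=cv2.cvtColor(im,cv2.COLOR_RGB2HSV).astype(int);H,S,V=[hsv[...,i] for i in range(3)]
    am=((H<16)&(S>110)&(V>35)&(V<170)).astype(np.uint8); out=[]
    dk=((V<80)&(S<90)).astype(np.uint8)
    for b in blobs(am,60):
        x,y,w,h=cv2.boundingRect(b)
        k=np.zeros_like(am);cv2.rectangle(k,(x-3,y-3-(14 if name=='side' else 0)),(x+w+3,y+h//2 if name=='side' else y+h+3),1,-1)
        d=blobs(dk&k,15); d=[c for c in d if max(cv2.boundingRect(c)[2:])<28]
        if d: c=max(d,key=cv2.contourArea);(u,v),r=cv2.minEnclosingCircle(c);out.append((round(u,1),round(v,1),round(r,1),(x,y,w,h),cv2.boundingRect(c)))
    return out
if __name__=="__main__":
    for n in("top","side"):
        im=viewer.capture(n);
        for o in caps(n,im):
            print(n,o,[onplane(n,o[:2],z)[0,:2].round(3).tolist() for z in(.095,.12,.145)] if n=="top" else "")
E
python3 st.py; python3 meas.py;python3 -c "
from path import *
seg((.385,-.473,.15),(.385,-.473,.10),(.49,-.424,.046),grasp=True)"
```

```text
t 27.95 pos [ 0.4026 -0.1979  0.2207] phi 24.8 psi 25.1 roll(y_z) 0.0 q [-1.31  0.18  2.17  1.14  1.39 -0.78] op 0.0798 F [-0.7 -0.5  0.4]
top (315.0, 287.5, 10.7, (302, 263, 15, 31), (309, 277, 12, 21)) [[0.359, -0.124], [0.36, -0.121], [0.361, -0.119]]
top (420.8, 241.1, 5.3, (406, 232, 22, 21), (416, 237, 11, 10)) [[0.49, -0.424], [0.488, -0.415], [0.486, -0.406]]
top (302.5, 226.5, 5.1, (292, 218, 21, 21), (298, 222, 10, 10)) [[0.529, -0.089], [0.526, -0.087], [0.523, -0.086]]
top (370.6, 217.0, 5.5, (354, 208, 25, 23), (366, 212, 11, 11)) [[0.557, -0.283], [0.554, -0.277], [0.551, -0.271]]
side (294.0, 358.4, 11.8, (276, 351, 38, 39), (285, 347, 20, 24)) 
side (304.4, 256.2, 9.9, (288, 255, 33, 47), (296, 247, 18, 19)) 
side (266.8, 204.2, 7.8, (254, 205, 27, 32), (260, 197, 15, 15)) 
[ 0.401 -0.466  0.142] shift [-0.479  0.966 -0.285] rows 6
[ 0.401 -0.466  0.092] shift [-0.182 -0.     0.084] rows 1
[ 0.506 -0.417  0.038] shift [-0.001  0.     0.511] rows 3
```

>>> carry_out(
  steps=[
    [[-0.48,0.966,-0.285],0],
    [[-0.48,0.966,-0.285],0],
    [[-0.48,0.966,-0.285],0],
    [[-0.48,0.966,-0.285],0],
    [[-0.48,0.966,-0.285],0],
    [[-0.48,0.966,-0.285],0],
    [[-0.48,0.966,-0.285],0],
    [[-0.48,0.966,-0.285],0],
  ],
)

```text
clock: 28.85
eef_pos: [0.4001, -0.4661, 0.1414]
tool_rot: [0.822, 0.182, 0.526, -0.117]
contact_force: [-0.1, -0.3, 0.3]
opening: 0.0804
gripper_force: 0.0
```

```bash
python3 st.py;python3 -c "
from path import *
seg((.385,-.473,.095),(.49,-.424,.046),grasp=True)"
```

```text
t 28.85 pos [ 0.4001 -0.4661  0.1414] phi 24.8 psi 25.0 roll(y_z) -0.0 q [-1.43  0.74  1.5   1.05  1.52 -0.73] op 0.0804 F [-0.1 -0.3  0.3]
[ 0.401 -0.466  0.087] shift [-0.197 -0.     0.094] rows 2
[ 0.506 -0.417  0.038] shift [0.016 0.    0.503] rows 3
```

>>> carry_out(
  steps=[
    [[-0.197,0,0.094],0],
    [[-0.197,0,0.094],0],
    [[-0.19,0,0.25],0],
    [[-0.185,0,0.42],0],
    [[-0.181,0,0.597],0],
    [[-0.181,0,0.597],0],
    [[-0.181,0,0.597],0],
  ],
)

```text
clock: 29.55
eef_pos: [0.5058, -0.417, 0.0394]
tool_rot: [0.822, 0.183, 0.526, -0.117]
contact_force: [0.5, -0.1, 0.5]
opening: 0.0799
gripper_force: 0.0
```

>>> carry_out(
  steps=[
    [[0,0,0],0],
    [[0,0,0],0],
    [[0,0,0],0],
    [[0,0,0],0],
    [[0,0,0],0],
    [[0,0,0],0],
    [[0,0,0],0],
  ],
  jaw=20,
)

```text
clock: 30.25
eef_pos: [0.5049, -0.4188, 0.0388]
tool_rot: [0.822, 0.182, 0.526, -0.116]
contact_force: [-4.9, -1.5, 6.1]
opening: 0.0588
gripper_force: 30.0
```

```bash
python3 st.py; python3 -c "
from path import *
import numpy as np
seg((.48,-.42,.15),(.45,-.3,.3))
q=cur(); p,_=sim.fk(q);q=follow(q,[p+[0,0,.1],(.45,-.3,.3)]); q=follow(q,[(.45,-.3,.3)],.95); q=follow(q,[(.45,-.3,.3)],-.95); q=follow(q,[(.45,-.1,.3),(.5,.15,.25),(.55,.3,.2),(.62,.38,.1)])
"; python3 -c "
from h import *
im=viewer.capture('side');save('s2.png',im[200:,150:420],2.5)"
```

```text
t 30.25 pos [ 0.5049 -0.4188  0.0388] phi 24.8 psi 24.9 roll(y_z) 0.002 q [-1.24  0.92  1.5   1.21  1.31 -0.82] op 0.0588 F [-4.9 -1.5  6.1]
[ 0.48 -0.42  0.15] shift [ 0.365 -0.037 -0.27 ] rows 3
[ 0.45 -0.3   0.3 ] shift [ 0.585 -0.485 -0.167] rows 4
[ 0.504 -0.419  0.138] err 0.0 0.0 q [-1.24  0.75  1.5   1.17  1.38 -0.66]
[ 0.45 -0.3   0.3 ] err 0.0 0.0 q [-1.26  0.27  1.79  1.13  1.48 -0.49]
[ 0.45 -0.3   0.3 ] err 0.0 0.0 q [-1.26  0.27  1.79  1.13  1.48  2.49]
[ 0.45 -0.3   0.3 ] err 0.0 0.0 q [-1.26  0.27  1.79  1.13  1.48 -0.49]
[ 0.45 -0.1   0.3 ] err 0.0 0.0 q [-1.04 -0.07  2.17  1.23  1.28 -0.46]
[0.5  0.15 0.25] err 0.0 0.0 q [-0.21  0.    2.27  1.83  0.6  -0.62]
[0.55 0.3  0.2 ] err 0.0 0.0 q [ 0.24  0.32  2.05  2.68  0.4  -1.23]
[0.62 0.38 0.1 ] err 0.0 0.0 q [ 0.37  0.69  1.79  3.01  0.47 -1.48]
```

View pics/s2.png

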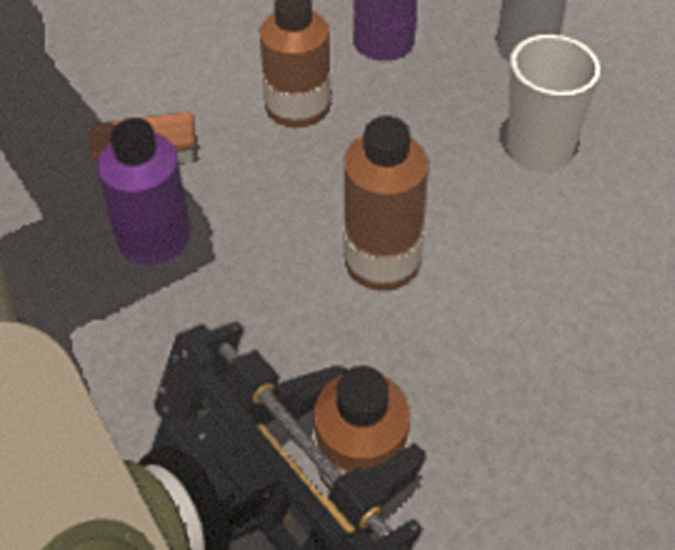

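>>> carry_out(
  steps=[
    [[0.18,0,-0.084],0],
    [[0.363,0,-0.168],0],
    [[0.66,-0.26,-0.3],0],
    [[0.95,-0.52,-0.437],0],
    [[0.95,-0.52,-0.437],0],
    [[0.95,-0.52,-0.437],0],
    [[0.95,-0.52,-0.437],0],
    [[0.95,-0.52,-0.437],0],
  ],
)

```text
clock: 31.1
eef_pos: [0.4505, -0.2996, 0.2998]
tool_rot: [0.823, 0.183, 0.526, -0.115]
contact_force: [0.4, 0.3, -1.2]
opening: 0.0587
gripper_force: 30.0
```

>>> carry_out(
  steps=[
    [[0,0,0],0.45],
    [[0,0,0],0.45],
    [[0,0,0],0.45],
    [[0,0,0],0.45],
    [[0,0,0],0.45],
    [[0,0,0],0.45],
    [[0,0,0],0.45],
    [[0,0,0],0.45],
  ],
)

```text
clock: 31.9
eef_pos: [0.4508, -0.3007, 0.2971]
tool_rot: [0.78, -0.318, 0.366, -0.395]
contact_force: [0.6, 0.1, -1.2]
opening: 0.0588
gripper_force: 30.0
```

```bash
python3 st.py
```

```text
t 31.9 pos [ 0.4508 -0.3007  0.2971] phi 24.8 psi 25.0 roll(y_z) -0.849 q [-1.27  0.28  1.79  1.13  1.48  0.71] op 0.0588 F [ 0.6  0.1 -1.2]
```

>>> carry_out(
  steps=[
    [[0,0,0],0.38],
    [[0,0,0],0.38],
    [[0,0,0],0.38],
    [[0,0,0],0.38],
    [[0,0,0],0.38],
    [[0,0,0],0.38],
    [[0,0,0],0.38],
    [[0,0,0],0.38],
  ],
)

```text
clock: 32.7
eef_pos: [0.4508, -0.3006, 0.2971]
tool_rot: [-0.467, 0.701, -0.081, 0.532]
contact_force: [0.3, -0.1, -1.1]
opening: 0.0586
gripper_force: 30.0
```

>>> carry_out(
  steps=[
    [[0,0,0],0.23],
    [[0,0,0],0.23],
    [[0,0,0],0.23],
    [[0,0,0],0.23],
    [[0,0,0],0.23],
    [[0,0,0],0.23],
    [[0,0,0],0.23],
    [[0,0,0],0.23],
  ],
)

```text
clock: 33.5
eef_pos: [0.4507, -0.3001, 0.2986]
tool_rot: [-0.193, 0.82, 0.109, 0.527]
contact_force: [-0.2, 0.4, -1.4]
opening: 0.0588
gripper_force: 30.0
```

>>> carry_out(
  steps=[
    [[0,0,0],0],
    [[0,0,0],0],
    [[0,0,0],0],
    [[0,0,0],0],
    [[0,0,0],0],
    [[0,0,0],0],
    [[0,0,0],0],
    [[0,0,0],0],
  ],
)

```text
clock: 34.3
eef_pos: [0.4507, -0.2998, 0.2993]
tool_rot: [-0.193, 0.82, 0.11, 0.527]
contact_force: [-0.4, 0.2, -1.3]
opening: 0.0593
gripper_force: 30.0
```

```bash
python3 st.py; python3 -c "
from h import *
im=viewer.capture('side');save('s3.png',im[100:380,100:480],1.5)"
```

```text
t 34.3 pos [ 0.4507 -0.2998  0.2993] phi 24.8 psi 24.9 roll(y_z) -0.023 q [-1.26  0.27  1.79  1.13  1.48  2.62] op 0.0593 F [-0.4  0.2 -1.3]
```

View pics/s3.png

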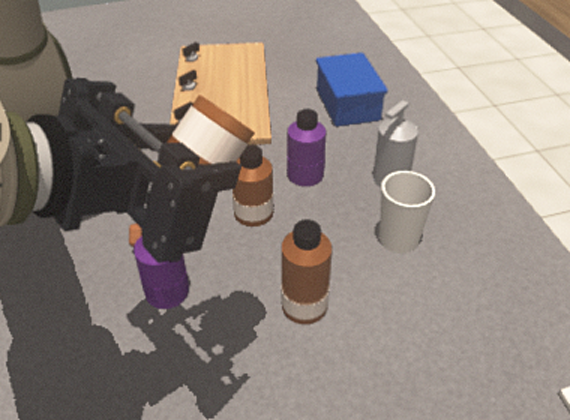

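>>> carry_out(
  steps=[
    [[0,0,0],-0.38],
    [[0,0,0],-0.38],
    [[0,0,0],-0.38],
    [[0,0,0],-0.38],
    [[0,0,0],-0.38],
    [[0,0,0],-0.38],
    [[0,0,0],-0.38],
    [[0,0,0],-0.38],
  ],
)

```text
clock: 35.15
eef_pos: [0.4507, -0.2998, 0.2993]
tool_rot: [0.622, -0.568, 0.207, -0.497]
contact_force: [-1.1, -0.2, -1.7]
opening: 0.0593
gripper_force: 30.0
```

>>> carry_out(
  steps=[
    [[0,0,0],-0.38],
    [[0,0,0],-0.38],
    [[0,0,0],-0.38],
    [[0,0,0],-0.38],
    [[0,0,0],-0.38],
    [[0,0,0],-0.38],
    [[0,0,0],-0.38],
    [[0,0,0],-0.38],
  ],
)

```text
clock: 35.95
eef_pos: [0.4507, -0.2998, 0.2993]
tool_rot: [0.834, -0.12, 0.451, -0.295]
contact_force: [0.5, 0.1, -1.6]
opening: 0.0589
gripper_force: 30.0
```

>>> carry_out(
  steps=[
    [[0,0,0],-0.232],
    [[0,0,0],-0.232],
    [[0,0,0],-0.232],
    [[0,0,0],-0.232],
    [[0,0,0],-0.232],
    [[0,0,0],-0.232],
    [[0,0,0],-0.232],
  ],
)

```text
clock: 36.65
eef_pos: [0.4507, -0.2998, 0.2992]
tool_rot: [0.823, 0.181, 0.526, -0.117]
contact_force: [-0.6, -0.1, -1.0]
opening: 0.0589
gripper_force: 30.0
```

```bash
python3 st.py; python3 -c "
from path import *
seg((.45,-.1,.25),(.47,.1,.25),(.5,.25,.22),(.595,.3605,.12),(.595,.3605,.0645),grasp=True)
q=cur();follow(q,[(.467,-.093,.242),(.487,.107,.242),(.517,.257,.212),(.611,.368,.112),(.611,.368,.057)])"
```

```text
t 36.65 pos [ 0.4507 -0.2998  0.2992] phi 24.8 psi 24.9 roll(y_z) -0.003 q [-1.26  0.27  1.79  1.13  1.48 -0.49] op 0.0589 F [-0.6 -0.1 -1. ]
[ 0.466 -0.093  0.242] shift [-0.041 -0.726  0.462] rows 5
[0.486 0.107 0.242] shift [ 0.17  -0.692  0.372] rows 5
[0.516 0.257 0.212] shift [ 0.041 -0.494  0.379] rows 4
[0.611 0.368 0.112] shift [-0.141 -0.24   0.65 ] rows 4
[0.611 0.368 0.057] shift [-0.202  0.001  0.093] rows 2
[ 0.467 -0.093  0.242] err 0.0 0.0 q [-0.98  0.07  2.22  1.33  1.18 -0.64]
[0.487 0.107 0.242] err 0.0 0.0 q [-0.38 -0.02  2.32  1.72  0.73 -0.62]
[0.517 0.257 0.212] err 0.0 0.0 q [ 0.14  0.2   2.17  2.48  0.44 -1.08]
[0.611 0.368 0.112] err 0.0 0.0 q [ 0.35  0.64  1.83  2.97  0.47 -1.45]
[0.611 0.368 0.057] err 0.0 0.0 q [ 0.35  0.76  1.83  3.    0.58 -1.49]
```

>>> carry_out(
  steps=[
    [[-0.041,-0.726,0.462],0],
    [[-0.041,-0.726,0.462],0],
    [[-0.041,-0.726,0.462],0],
    [[-0.041,-0.726,0.462],0],
    [[-0.041,-0.726,0.462],0],
    [[-0.041,-0.726,0.462],0],
    [[-0.041,-0.726,0.462],0],
  ],
)

```text
clock: 37.35
eef_pos: [0.4657, -0.0941, 0.2421]
tool_rot: [0.823, 0.182, 0.526, -0.116]
contact_force: [-0.2, -0.4, -1.4]
opening: 0.0589
gripper_force: 30.0
```

>>> carry_out(
  steps=[
    [[0.17,-0.692,0.372],0],
    [[0.17,-0.692,0.372],0],
    [[0.17,-0.692,0.372],0],
    [[0.17,-0.692,0.372],0],
    [[0.17,-0.692,0.372],0],
    [[0.17,-0.692,0.372],0],
    [[0.17,-0.692,0.372],0],
    [[0.17,-0.692,0.372],0],
  ],
)

```text
clock: 38.15
eef_pos: [0.4858, 0.1048, 0.2411]
tool_rot: [0.823, 0.181, 0.526, -0.115]
contact_force: [-0.1, -0.8, -1.2]
opening: 0.059
gripper_force: 30.0
```

>>> carry_out(
  steps=[
    [[0.041,-0.494,0.379],0],
    [[0.041,-0.494,0.379],0],
    [[0.041,-0.494,0.379],0],
    [[0.041,-0.494,0.379],0],
    [[0.041,-0.494,0.379],0],
    [[0.041,-0.494,0.379],0],
    [[0.041,-0.494,0.379],0],
  ],
)

```text
clock: 38.85
eef_pos: [0.5154, 0.2554, 0.2106]
tool_rot: [0.823, 0.181, 0.526, -0.115]
contact_force: [-0.2, 0.3, -1.5]
opening: 0.0589
gripper_force: 30.0
```

```bash
python3 st.py; python3 -c "
from path import *
seg((.595,.3605,.12),(.595,.3605,.066),grasp=True)"
```

```text
t 38.85 pos [0.5154 0.2554 0.2106] phi 24.8 psi 24.8 roll(y_z) 0.001 q [ 0.14  0.2   2.19  2.5   0.45 -1.1 ] op 0.0589 F [-0.2  0.3 -1.5]
[0.611 0.368 0.112] shift [-0.134 -0.248  0.65 ] rows 4
[0.611 0.368 0.058] shift [-0.196 -0.     0.091] rows 2
```

>>> carry_out(
  steps=[
    [[-0.134,-0.248,0.65],0],
    [[-0.134,-0.248,0.65],0],
    [[-0.134,-0.248,0.65],0],
    [[-0.134,-0.248,0.65],0],
    [[-0.134,-0.248,0.65],0],
    [[-0.232,-0.248,0.695],0],
    [[-0.33,-0.248,0.741],0],
    [[-0.33,-0.248,0.741],0],
  ],
)

```text
clock: 39.65
eef_pos: [0.6098, 0.3676, 0.0564]
tool_rot: [0.823, 0.181, 0.525, -0.116]
contact_force: [-0.3, -0.2, 0.1]
opening: 0.0591
gripper_force: 30.0
```

```bash
python3 st.py; python3 -c "
from path import *
seg((.595,.3605,.0636),grasp=True)"
```

```text
t 39.65 pos [0.6098 0.3676 0.0564] phi 24.9 psi 24.8 roll(y_z) 0.0 q [ 0.35  0.76  1.84  3.01  0.59 -1.5 ] op 0.0591 F [-0.3 -0.2  0.1]
[0.611 0.368 0.056] shift [-0.002  0.001  0.004] rows 1
```

>>> carry_out(
  steps=[
    [[-0.004,0,0.002],0],
    [[-0.004,0,0.002],0],
    [[-0.004,0,0.002],0],
  ],
)

```text
clock: 39.95
eef_pos: [0.61, 0.3694, 0.0581]
tool_rot: [0.822, 0.182, 0.527, -0.116]
contact_force: [0.1, 0.3, -1.6]
opening: 0.0588
gripper_force: 30.0
```

>>> carry_out(
  steps=[
    [[0,0,0],0],
    [[0,0,0],0],
    [[0,0,0],0],
    [[0,0,0],0],
    [[0,0,-0.1],0],
    [[0,0,-0.3],0],
    [[0,0,-0.5],0],
    [[0,0,-0.5],0],
  ],
  jaw=78,
)

```text
clock: 40.75
eef_pos: [0.5025, 0.3206, 0.1095]
tool_rot: [0.823, 0.183, 0.525, -0.116]
contact_force: [1.3, 0.8, -0.2]
opening: 0.078
gripper_force: 0.0
```

```bash
python3 st.py; python3 -c "
from h import *
im=viewer.capture('side');save('s4.png',im[90:260,140:420],2.5)"; python3 meas.py
python3 -c "
from path import *
seg((.49,.2,.22),(.46,.1,.24),(.44,-.05,.22),(.42,-.14,.16),grasp=True)"
```

```text
t 40.75 pos [0.5025 0.3206 0.1095] phi 25.0 psi 25.0 roll(y_z) 0.0 q [ 0.33  0.5   2.17  2.99  0.67 -1.49] op 0.078 F [ 1.3  0.8 -0.2]
top (302.5, 226.5, 5.1, (292, 218, 21, 21), (298, 222, 10, 10)) [[0.529, -0.089], [0.526, -0.087], [0.523, -0.086]]
top (370.5, 217.0, 5.6, (354, 208, 25, 23), (365, 212, 12, 11)) [[0.557, -0.283], [0.554, -0.277], [0.551, -0.271]]
top (143.5, 201.0, 5.9, (137, 193, 22, 21), (138, 196, 12, 10)) [[0.597, 0.366], [0.593, 0.357], [0.589, 0.349]]
side (304.1, 256.1, 10.1, (288, 255, 33, 47), (296, 247, 18, 20)) 
side (207.0, 249.5, 3.9, (207, 245, 21, 15), (204, 247, 7, 6)) 
side (266.8, 204.0, 8.0, (254, 205, 27, 32), (260, 197, 15, 15)) 
side (255.5, 111.0, 5.4, (247, 114, 19, 14), (251, 107, 10, 9)) 
[0.506 0.207 0.212] shift [ 0.288  0.413 -0.354] rows 4
[0.476 0.107 0.232] shift [-0.044  0.312 -0.285] rows 3
[ 0.456 -0.043  0.212] shift [-0.209  0.51  -0.262] rows 4
[ 0.436 -0.133  0.152] shift [-0.312  0.292 -0.103] rows 3
```

View pics/s4.png

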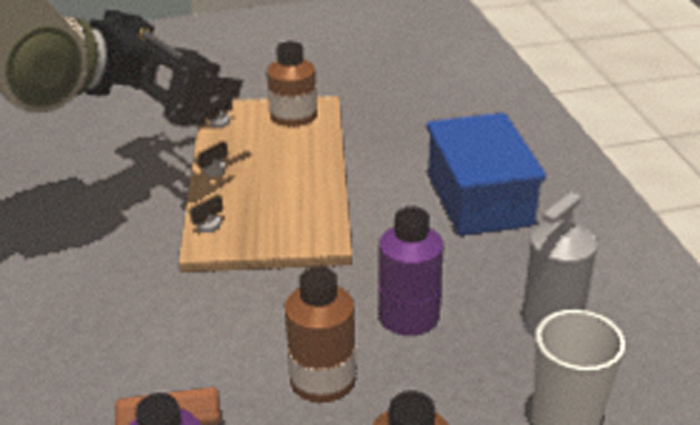

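>>> carry_out(
  steps=[
    [[0.288,0.413,-0.354],0],
    [[0.288,0.413,-0.354],0],
    [[0.288,0.413,-0.354],0],
    [[0.288,0.413,-0.354],0],
    [[0.244,0.725,-0.639],0],
    [[0.244,0.725,-0.639],0],
    [[0.244,0.725,-0.639],0],
    [[0.244,0.725,-0.639],0],
  ],
)

```text
clock: 41.7
eef_pos: [0.4764, 0.1044, 0.2324]
tool_rot: [0.823, 0.181, 0.527, -0.114]
contact_force: [-0.3, -0.4, 0.7]
opening: 0.0783
gripper_force: 0.0
```

>>> carry_out(
  steps=[
    [[-0.209,0.51,-0.262],0],
    [[-0.209,0.51,-0.262],0],
    [[-0.209,0.51,-0.262],0],
    [[-0.209,0.51,-0.262],0],
    [[-0.209,0.51,-0.262],0],
    [[-0.209,0.51,-0.262],0],
    [[-0.209,0.51,-0.262],0],
    [[-0.209,0.51,-0.262],0],
  ],
)

```text
clock: 42.5
eef_pos: [0.4552, -0.0413, 0.2118]
tool_rot: [0.822, 0.183, 0.526, -0.117]
contact_force: [0.4, -0.8, -0.9]
opening: 0.0773
gripper_force: 0.0
```

```bash
python3 st.py; python3 -c "
from path import *
seg((.427,-.133,.17),(.527,-.087,.08),grasp=True)
q=cur();follow(q,[(.443,-.125,.162),(.543,-.079,.072)])"; python3 meas.py|grep top
```

```text
t 42.5 pos [ 0.4552 -0.0413  0.2118] phi 24.8 psi 25.1 roll(y_z) 0.001 q [-0.92  0.06  2.36  1.42  1.11 -0.77] op 0.0773 F [ 0.4 -0.8 -0.9]
[ 0.443 -0.126  0.162] shift [-0.26   0.284 -0.088] rows 2
[ 0.543 -0.08   0.072] shift [-0.142  0.003  0.551] rows 3
[ 0.443 -0.125  0.162] err 0.0 0.0 q [-1.11  0.29  2.29  1.35  1.2  -0.95]
[ 0.543 -0.079  0.072] err 0.0 0.0 q [-0.78  0.62  2.14  1.73  1.04 -1.15]
top (302.5, 226.5, 5.1, (292, 218, 21, 21), (298, 222, 10, 10)) [[0.529, -0.089], [0.526, -0.087], [0.523, -0.086]]
top (370.5, 217.0, 5.5, (354, 208, 25, 23), (365, 212, 12, 11)) [[0.557, -0.283], [0.554, -0.277], [0.551, -0.271]]
top (143.8, 200.9, 5.3, (137, 193, 22, 21), (139, 196, 11, 11)) [[0.598, 0.365], [0.593, 0.357], [0.589, 0.348]]
```

>>> carry_out(
  steps=[
    [[-0.26,0.284,-0.088],0],
    [[-0.26,0.284,-0.088],0],
    [[-0.26,0.284,-0.088],0],
    [[-0.26,0.284,-0.088],0],
    [[-0.3,0.285,0.09],0],
    [[-0.35,0.286,0.28],0],
    [[-0.402,0.287,0.463],0],
    [[-0.402,0.287,0.463],0],
  ],
)

```text
clock: 43.4
eef_pos: [0.5433, -0.0765, 0.0694]
tool_rot: [0.823, 0.184, 0.524, -0.119]
contact_force: [-0.5, -0.4, 0.4]
opening: 0.078
gripper_force: 0.0
```

```bash
python3 st.py; python3 -c "
from path import *
seg((.527,-.087,.08),grasp=True)"
```

```text
t 43.4 pos [ 0.5433 -0.0765  0.0694] phi 24.9 psi 25.4 roll(y_z) -0.004 q [-0.78  0.62  2.15  1.73  1.04 -1.16] op 0.078 F [-0.5 -0.4  0.4]
[ 0.543 -0.08   0.072] shift [ 0.006  0.01  -0.012] rows 1
```

>>> carry_out(
  steps=[
    [[0,0.006,0],0],
    [[0,0.006,0],0],
    [[0,0.006,0],0],
    [[0,0.006,0],0],
    [[0,0.006,0],0],
    [[0,0.006,0],0],
    [[0,0.006,0],0],
  ],
  jaw=20,
)

```text
clock: 44.1
eef_pos: [0.5431, -0.0831, 0.0736]
tool_rot: [0.822, 0.182, 0.527, -0.116]
contact_force: [-2.8, 3.0, 8.4]
opening: 0.0595
gripper_force: 29.9
```

```bash
python3 st.py; python3 -c "
from path import *
seg((.5,-.1,.17),(.45,-.1,.3))
q=cur(); q=follow(q,[(.5,-.1,.17),(.45,-.1,.3)]); q=follow(q,[(.45,-.1,.3)],.99)
"
```

```text
t 44.1 pos [ 0.5431 -0.0831  0.0736] phi 24.6 psi 24.9 roll(y_z) 0.002 q [-0.79  0.61  2.15  1.72  1.05 -1.16] op 0.0595 F [-2.8  3.   8.4]
[ 0.5  -0.1   0.17] shift [ 0.273 -0.011 -0.329] rows 3
[ 0.45 -0.1   0.3 ] shift [ 0.397 -0.083 -0.382] rows 3
[ 0.5  -0.1   0.17] err 0.0 0.0 q [-0.91  0.31  2.2   1.48  1.1  -0.88]
[ 0.45 -0.1   0.3 ] err 0.0 0.0 q [-1.05 -0.07  2.17  1.23  1.29 -0.46]
[ 0.45 -0.1   0.3 ] err 0.0 0.0 q [-1.05 -0.07  2.17  1.23  1.29  2.65]
```

>>> carry_out(
  steps=[
    [[0.14,0,-0.1],0],
    [[0.273,-0.011,-0.329],0],
    [[0.273,-0.011,-0.329],0],
    [[0.47,-0.05,-0.52],0],
    [[0.67,-0.094,-0.711],0],
    [[0.67,-0.094,-0.711],0],
    [[0.67,-0.094,-0.711],0],
    [[0.67,-0.094,-0.711],0],
  ],
)

```text
clock: 44.9
eef_pos: [0.4501, -0.1, 0.2985]
tool_rot: [0.823, 0.182, 0.526, -0.115]
contact_force: [0.3, -0.0, -2.0]
opening: 0.0593
gripper_force: 29.9
```

>>> carry_out(
  steps=[
    [[0,0,0],0.38],
    [[0,0,0],0.38],
    [[0,0,0],0.38],
    [[0,0,0],0.38],
    [[0,0,0],0.38],
    [[0,0,0],0.38],
    [[0,0,0],0.38],
    [[0,0,0],0.38],
  ],
)

```text
clock: 45.7
eef_pos: [0.4505, -0.0995, 0.2966]
tool_rot: [0.782, -0.315, 0.367, -0.394]
contact_force: [-0.1, -0.6, -2.1]
opening: 0.0592
gripper_force: 29.9
```

>>> carry_out(
  steps=[
    [[0,0,0],0.38],
    [[0,0,0],0.38],
    [[0,0,0],0.38],
    [[0,0,0],0.38],
    [[0,0,0],0.38],
    [[0,0,0],0.38],
    [[0,0,0],0.38],
    [[0,0,0],0.38],
  ],
)

```text
clock: 46.5
eef_pos: [0.4504, -0.0995, 0.2966]
tool_rot: [-0.469, 0.7, -0.082, 0.532]
contact_force: [-0.5, -0.4, -2.0]
opening: 0.0588
gripper_force: 29.9
```

>>> carry_out(
  steps=[
    [[0,0,0],0.23],
    [[0,0,0],0.23],
    [[0,0,0],0.23],
    [[0,0,0],0.23],
    [[0,0,0],0.23],
    [[0,0,0],0.23],
    [[0,0,0],0.23],
    [[0,0,0],0.23],
  ],
)

```text
clock: 47.3
eef_pos: [0.4505, -0.0997, 0.2979]
tool_rot: [-0.196, 0.82, 0.108, 0.528]
contact_force: [0.3, 0.2, -1.7]
opening: 0.0593
gripper_force: 30.0
```

>>> carry_out(
  steps=[
    [[0,0,0],0],
    [[0,0,0],0],
    [[0,0,0],0],
    [[0,0,0],0],
    [[0,0,0],0],
    [[0,0,0],0],
    [[0,0,0],0],
    [[0,0,0],0],
  ],
)

```text
clock: 48.1
eef_pos: [0.4505, -0.0997, 0.2985]
tool_rot: [-0.195, 0.82, 0.108, 0.528]
contact_force: [0.0, -0.0, -2.1]
opening: 0.0592
gripper_force: 30.0
```

>>> carry_out(
  steps=[
    [[0,0,0],-0.38],
    [[0,0,0],-0.38],
    [[0,0,0],-0.38],
    [[0,0,0],-0.38],
    [[0,0,0],-0.38],
    [[0,0,0],-0.38],
    [[0,0,0],-0.38],
    [[0,0,0],-0.38],
  ],
)

```text
clock: 48.9
eef_pos: [0.4505, -0.0997, 0.2986]
tool_rot: [0.624, -0.566, 0.209, -0.496]
contact_force: [-0.6, -0.3, -1.4]
opening: 0.0587
gripper_force: 29.9
```

>>> carry_out(
  steps=[
    [[0,0,0],-0.38],
    [[0,0,0],-0.38],
    [[0,0,0],-0.38],
    [[0,0,0],-0.38],
    [[0,0,0],-0.38],
    [[0,0,0],-0.38],
    [[0,0,0],-0.38],
    [[0,0,0],-0.38],
  ],
)

```text
clock: 49.7
eef_pos: [0.4505, -0.0997, 0.2985]
tool_rot: [0.834, -0.118, 0.452, -0.293]
contact_force: [0.1, -0.3, -1.4]
opening: 0.0593
gripper_force: 29.9
```

>>> carry_out(
  steps=[
    [[0,0,0],-0.23],
    [[0,0,0],-0.23],
    [[0,0,0],-0.23],
    [[0,0,0],-0.23],
    [[0,0,0],-0.23],
    [[0,0,0],-0.23],
    [[0,0,0],-0.23],
  ],
)

```text
clock: 50.4
eef_pos: [0.4505, -0.0997, 0.2985]
tool_rot: [0.823, 0.181, 0.526, -0.117]
contact_force: [-0.0, -0.5, -1.9]
opening: 0.059
gripper_force: 29.9
```

```bash
python3 st.py; python3 -c "
from path import *
print(lvl(R.from_quat(env.get_state()['tool_rot'])))
seg((.46,.1,.27),(.48,.2,.22),(.570,.243,.15),(.570,.243,.100),grasp=True)
q=cur();follow(q,[(.476,.107,.262),(.496,.207,.212),(.586,.25,.142),(.586,.25,.09)])"
```

```text
t 50.4 pos [ 0.4505 -0.0997  0.2985] phi 24.8 psi 24.9 roll(y_z) -0.003 q [-1.05 -0.07  2.18  1.23  1.28 -0.46] op 0.059 F [-0.  -0.5 -1.9]
-0.0008915729246367918
[0.476 0.107 0.262] shift [ 0.05  -0.708  0.461] rows 5
[0.496 0.207 0.212] shift [-0.081 -0.329  0.303] rows 3
[0.586 0.25  0.142] shift [-0.087 -0.004  0.48 ] rows 3
[0.586 0.25  0.092] shift [-0.182  0.001  0.084] rows 1
[0.476 0.107 0.262] err 0.0 0.0 q [-0.39 -0.1   2.32  1.62  0.73 -0.5 ]
[0.496 0.207 0.212] err 0.0 0.0 q [-0.01  0.12  2.28  2.26  0.53 -0.96]
[0.586 0.25  0.142] err 0.0 0.0 q [ 0.1   0.47  2.05  2.56  0.57 -1.21]
[0.586 0.25  0.09 ] err 0.0 0.0 q [ 0.1   0.6   2.06  2.65  0.69 -1.32]
```

>>> carry_out(
  steps=[
    [[0.05,-0.708,0.461],0],
    [[0.05,-0.708,0.461],0],
    [[0.05,-0.708,0.461],0],
    [[0.05,-0.708,0.461],0],
    [[0.05,-0.708,0.461],0],
    [[0.05,-0.708,0.461],0],
    [[0.05,-0.708,0.461],0],
    [[0.05,-0.708,0.461],0],
  ],
)

```text
clock: 51.2
eef_pos: [0.4758, 0.1059, 0.2617]
tool_rot: [0.823, 0.181, 0.526, -0.116]
contact_force: [0.0, -0.3, -2.0]
opening: 0.059
gripper_force: 29.9
```

>>> carry_out(
  steps=[
    [[-0.081,-0.329,0.303],0],
    [[-0.081,-0.329,0.303],0],
    [[-0.081,-0.329,0.303],0],
    [[-0.081,-0.329,0.303],0],
    [[-0.168,-0.333,0.783],0],
    [[-0.168,-0.333,0.783],0],
    [[-0.168,-0.333,0.783],0],
    [[-0.168,-0.333,0.783],0],
  ],
)

```text
clock: 52.0
eef_pos: [0.5873, 0.2485, 0.1398]
tool_rot: [0.823, 0.181, 0.526, -0.116]
contact_force: [-0.3, -0.4, -1.7]
opening: 0.0592
gripper_force: 29.9
```

```bash
python3 st.py; python3 -c "
from path import *
seg((.570,.243,.0985),grasp=True)"
```

```text
t 52.0 pos [0.5873 0.2485 0.1398] phi 24.9 psi 24.8 roll(y_z) -0.001 q [ 0.1   0.47  2.06  2.56  0.58 -1.22] op 0.0592 F [-0.3 -0.4 -1.7]
[0.586 0.25  0.091] shift [-0.18  -0.009  0.08 ] rows 1
```

>>> carry_out(
  steps=[
    [[-0.09,-0.005,0.04],0],
    [[-0.16,-0.009,0.075],0],
    [[-0.18,-0.009,0.081],0],
    [[-0.18,-0.009,0.081],0],
    [[-0.183,-0.009,0.082],0],
    [[-0.183,-0.009,0.082],0],
  ],
)

```text
clock: 52.6
eef_pos: [0.5843, 0.2515, 0.0924]
tool_rot: [0.822, 0.182, 0.527, -0.116]
contact_force: [0.7, 0.1, -1.5]
opening: 0.0593
gripper_force: 29.9
```

```bash
python3 st.py
```

```text
t 52.6 pos [0.5843 0.2515 0.0924] phi 24.7 psi 24.9 roll(y_z) 0.001 q [ 0.1   0.59  2.07  2.66  0.69 -1.33] op 0.0593 F [ 0.7  0.1 -1.5]
```

>>> carry_out(
  steps=[
    [[-0.008,0,0.004],0],
    [[-0.008,0,0.004],0],
    [[-0.008,0,0.004],0],
  ],
)

```text
clock: 52.9
eef_pos: [0.5845, 0.252, 0.0898]
tool_rot: [0.822, 0.182, 0.527, -0.116]
contact_force: [-1.5, -0.7, 4.5]
opening: 0.0593
gripper_force: 29.8
```

>>> carry_out(
  steps=[
    [[0,0,0],0],
    [[0,0,0],0],
    [[0,0,0],0],
    [[0,0,0],0],
    [[0,0,-0.1],0],
    [[0,0,-0.3],0],
    [[0,0,-0.5],0],
    [[0,0,-0.5],0],
  ],
  jaw=78,
)

```text
clock: 53.7
eef_pos: [0.4774, 0.2032, 0.1422]
tool_rot: [0.823, 0.182, 0.526, -0.116]
contact_force: [1.4, 0.3, -0.2]
opening: 0.0781
gripper_force: 0.0
```

```bash
python3 st.py; python3 meas.py
python3 -c "
from path import *
seg((.45,.07,.27),(.42,-.1,.27),(.44,-.32,.19),grasp=True)
q=cur();follow(q,[(.466,.077,.26),(.436,-.093,.26),(.456,-.313,.18)])"
```

```text
t 53.7 pos [0.4774 0.2032 0.1422] phi 24.9 psi 24.9 roll(y_z) 0.0 q [-0.03  0.3   2.38  2.5   0.75 -1.28] op 0.0781 F [ 1.4  0.3 -0.2]
top (370.6, 217.0, 5.5, (354, 208, 25, 23), (366, 212, 11, 11)) [[0.557, -0.283], [0.554, -0.277], [0.551, -0.271]]
top (181.8, 209.7, 5.3, (174, 201, 24, 22), (177, 205, 11, 11)) [[0.573, 0.255], [0.57, 0.249], [0.566, 0.242]]
top (143.5, 200.5, 5.7, (137, 193, 22, 21), (138, 196, 12, 11)) [[0.599, 0.366], [0.595, 0.358], [0.59, 0.349]]
side (304.3, 256.1, 10.1, (288, 255, 33, 47), (295, 247, 19, 20)) 
side (207.0, 249.5, 3.9, (207, 245, 21, 15), (204, 247, 7, 6)) 
side (253.7, 122.6, 5.9, (244, 114, 23, 35), (248, 118, 12, 10)) 
[0.466 0.077 0.262] shift [ 0.323  0.433 -0.446] rows 4
[ 0.436 -0.093  0.262] shift [-0.166  0.566 -0.359] rows 4
[ 0.456 -0.313  0.182] shift [-0.416  0.831 -0.136] rows 5
[0.466 0.077 0.26 ] err 0.0 0.0 q [-0.52 -0.13  2.35  1.55  0.84 -0.51]
[ 0.436 -0.093  0.26 ] err 0.0 0.0 q [-1.08 -0.03  2.26  1.26  1.27 -0.6 ]
[ 0.456 -0.313  0.18 ] err 0.0 0.0 q [-1.26  0.49  1.85  1.17  1.36 -0.75]
```

>>> carry_out(
  steps=[
    [[0.323,0.433,-0.446],0],
    [[0.323,0.433,-0.446],0],
    [[0.323,0.433,-0.446],0],
    [[0.323,0.433,-0.446],0],
    [[0.323,0.433,-0.446],0],
    [[0.157,0.999,-0.805],0],
    [[0.157,0.999,-0.805],0],
    [[0.157,0.999,-0.805],0],
  ],
)

```text
clock: 54.6
eef_pos: [0.4412, -0.0644, 0.2619]
tool_rot: [0.822, 0.183, 0.526, -0.116]
contact_force: [1.7, 0.5, 0.4]
opening: 0.0775
gripper_force: 0.0
```

>>> carry_out(
  steps=[
    [[-0.3,0.9,-0.2],0],
    [[-0.3,0.9,-0.2],0],
    [[-0.3,0.9,-0.2],0],
    [[-0.3,0.9,-0.2],0],
    [[-0.3,0.9,-0.2],0],
    [[-0.3,0.9,-0.2],0],
    [[-0.3,0.9,-0.2],0],
    [[-0.3,0.9,-0.2],0],
  ],
)

```text
clock: 55.4
eef_pos: [0.4669, -0.2978, 0.2142]
tool_rot: [0.822, 0.182, 0.526, -0.117]
contact_force: [-0.2, -0.4, 0.0]
opening: 0.0778
gripper_force: 0.0
```

```bash
python3 st.py; python3 -c "
from path import *
seg((.44,-.323,.19),(.551,-.271,.1),grasp=True)"
```

```text
t 55.4 pos [ 0.4669 -0.2978  0.2142] phi 24.8 psi 25.0 roll(y_z) -0.0 q [-1.23  0.42  1.85  1.17  1.37 -0.67] op 0.0778 F [-0.2 -0.4  0. ]
[ 0.456 -0.316  0.182] shift [-0.147  0.046 -0.011] rows 1
[ 0.567 -0.264  0.092] shift [-0.121 -0.001  0.596] rows 4
```

>>> carry_out(
  steps=[
    [[-0.147,0.046,-0.011],0],
    [[-0.147,0.046,-0.011],0],
    [[-0.18,0.046,0.15],0],
    [[-0.21,0.045,0.3],0],
    [[-0.24,0.045,0.45],0],
    [[-0.268,0.045,0.585],0],
    [[-0.268,0.045,0.585],0],
    [[-0.268,0.045,0.585],0],
  ],
)

```text
clock: 56.2
eef_pos: [0.5666, -0.2638, 0.0933]
tool_rot: [0.822, 0.183, 0.526, -0.117]
contact_force: [-0.2, -0.2, 0.1]
opening: 0.0781
gripper_force: 0.0
```

```bash
python3 st.py; python3 -c "
from path import *
seg((.551,-.271,.1),grasp=True)"
```

```text
t 56.2 pos [ 0.5666 -0.2638  0.0933] phi 24.8 psi 25.0 roll(y_z) 0.001 q [-1.01  0.71  1.78  1.39  1.16 -0.85] op 0.0781 F [-0.2 -0.2  0.1]
[ 0.567 -0.264  0.092] shift [-0.004 -0.     0.002] rows 1
```

>>> carry_out(
  steps=[
    [[0,0,0],0],
    [[0,0,0],0],
    [[0,0,0],0],
    [[0,0,0],0],
    [[0,0,0],0],
    [[0,0,0],0],
    [[0,0,0],0],
  ],
  jaw=20,
)

```text
clock: 56.9
eef_pos: [0.5664, -0.2654, 0.0933]
tool_rot: [0.822, 0.182, 0.527, -0.116]
contact_force: [-2.5, -1.0, 7.3]
opening: 0.0591
gripper_force: 30.0
```

```bash
python3 st.py; python3 -c "
from path import *
seg((.5,-.29,.2),(.45,-.28,.31))
q=cur(); q=follow(q,[(.5,-.29,.2),(.45,-.28,.31)]); q=follow(q,[(.45,-.28,.31)],.99)
"
```

```text
t 56.9 pos [ 0.5664 -0.2654  0.0933] phi 24.7 psi 24.9 roll(y_z) 0.002 q [-1.01  0.71  1.78  1.39  1.16 -0.85] op 0.0591 F [-2.5 -1.   7.3]
[ 0.5  -0.29  0.2 ] shift [ 0.27  -0.022 -0.435] rows 3
[ 0.45 -0.28  0.31] shift [ 0.331 -0.12  -0.334] rows 3
[ 0.5  -0.29  0.2 ] err 0.0 0.0 q [-1.15  0.46  1.82  1.22  1.31 -0.67]
[ 0.45 -0.28  0.31] err 0.0 0.0 q [-1.25  0.22  1.82  1.14  1.47 -0.47]
[ 0.45 -0.28  0.31] err 0.0 0.0 q [-1.25  0.22  1.82  1.14  1.47  2.64]
```

>>> carry_out(
  steps=[
    [[0.16,0,-0.1],0],
    [[0.27,-0.022,-0.3],0],
    [[0.27,-0.022,-0.435],0],
    [[0.43,-0.08,-0.6],0],
    [[0.6,-0.142,-0.769],0],
    [[0.6,-0.142,-0.769],0],
    [[0.6,-0.142,-0.769],0],
    [[0.6,-0.142,-0.769],0],
  ],
)

```text
clock: 57.7
eef_pos: [0.45, -0.2796, 0.308]
tool_rot: [0.823, 0.182, 0.526, -0.116]
contact_force: [-0.2, -0.3, -2.6]
opening: 0.059
gripper_force: 30.0
```

>>> carry_out(
  steps=[
    [[0,0,0],0.38],
    [[0,0,0],0.38],
    [[0,0,0],0.38],
    [[0,0,0],0.38],
    [[0,0,0],0.38],
    [[0,0,0],0.38],
    [[0,0,0],0.38],
    [[0,0,0],0.38],
  ],
)

```text
clock: 58.5
eef_pos: [0.4504, -0.2793, 0.3069]
tool_rot: [0.782, -0.315, 0.367, -0.394]
contact_force: [-0.0, 0.2, -0.9]
opening: 0.0592
gripper_force: 30.0
```

>>> carry_out(
  steps=[
    [[0,0,0],0.38],
    [[0,0,0],0.38],
    [[0,0,0],0.38],
    [[0,0,0],0.38],
    [[0,0,0],0.38],
    [[0,0,0],0.38],
    [[0,0,0],0.38],
    [[0,0,0],0.38],
  ],
)

```text
clock: 59.3
eef_pos: [0.4504, -0.2793, 0.3069]
tool_rot: [-0.469, 0.7, -0.082, 0.532]
contact_force: [-0.4, -0.9, -1.9]
opening: 0.0591
gripper_force: 30.0
```

>>> carry_out(
  steps=[
    [[0,0,0],0.23],
    [[0,0,0],0.23],
    [[0,0,0],0.23],
    [[0,0,0],0.23],
    [[0,0,0],0.23],
    [[0,0,0],0.23],
    [[0,0,0],0.23],
    [[0,0,0],0.23],
  ],
)

```text
clock: 60.1
eef_pos: [0.4502, -0.2795, 0.3083]
tool_rot: [-0.196, 0.819, 0.108, 0.528]
contact_force: [-0.2, -0.3, -1.7]
opening: 0.059
gripper_force: 30.0
```

>>> carry_out(
  steps=[
    [[0,0,0],0],
    [[0,0,0],0],
    [[0,0,0],0],
    [[0,0,0],0],
    [[0,0,0],0],
    [[0,0,0],0],
    [[0,0,0],0],
    [[0,0,0],0],
  ],
)

```text
clock: 60.9
eef_pos: [0.4501, -0.2796, 0.309]
tool_rot: [-0.195, 0.82, 0.108, 0.528]
contact_force: [0.3, 1.0, -2.0]
opening: 0.0593
gripper_force: 30.0
```

>>> carry_out(
  steps=[
    [[0,0,0],-0.38],
    [[0,0,0],-0.38],
    [[0,0,0],-0.38],
    [[0,0,0],-0.38],
    [[0,0,0],-0.38],
    [[0,0,0],-0.38],
    [[0,0,0],-0.38],
    [[0,0,0],-0.38],
  ],
)

```text
clock: 61.7
eef_pos: [0.4501, -0.2796, 0.3091]
tool_rot: [0.624, -0.566, 0.209, -0.496]
contact_force: [-0.5, -0.7, -1.8]
opening: 0.0592
gripper_force: 30.0
```

>>> carry_out(
  steps=[
    [[0,0,0],-0.38],
    [[0,0,0],-0.38],
    [[0,0,0],-0.38],
    [[0,0,0],-0.38],
    [[0,0,0],-0.38],
    [[0,0,0],-0.38],
    [[0,0,0],-0.38],
    [[0,0,0],-0.38],
  ],
)

```text
clock: 62.5
eef_pos: [0.4501, -0.2796, 0.3091]
tool_rot: [0.834, -0.118, 0.452, -0.293]
contact_force: [-0.7, 0.3, -1.5]
opening: 0.059
gripper_force: 30.0
```

>>> carry_out(
  steps=[
    [[0,0,0],-0.23],
    [[0,0,0],-0.23],
    [[0,0,0],-0.23],
    [[0,0,0],-0.23],
    [[0,0,0],-0.23],
    [[0,0,0],-0.23],
    [[0,0,0],-0.23],
  ],
)

```text
clock: 63.2
eef_pos: [0.4501, -0.2796, 0.3091]
tool_rot: [0.823, 0.181, 0.526, -0.117]
contact_force: [1.0, 0.9, -2.8]
opening: 0.0589
gripper_force: 30.0
```

```bash
python3 st.py; python3 -c "
from path import *
seg((.43,-.1,.3),(.43,.07,.3),(.546,.1255,.17),(.546,.1255,.119),grasp=True)
q=cur();follow(q,[(.446,-.093,.29),(.446,.077,.29),(.562,.132,.162),(.562,.132,.111)])"; python3 meas.py|grep top
```

```text
t 63.2 pos [ 0.4501 -0.2796  0.3091] phi 24.8 psi 24.9 roll(y_z) -0.003 q [-1.25  0.22  1.82  1.13  1.47 -0.48] op 0.0589 F [ 1.   0.9 -2.8]
[ 0.446 -0.093  0.292] shift [ 0.062 -0.685  0.3  ] rows 4
[0.446 0.077 0.292] shift [ 0.119 -0.617  0.26 ] rows 4
[0.562 0.133 0.162] shift [-0.256 -0.005  0.685] rows 4
[0.562 0.133 0.111] shift [-0.185  0.001  0.086] rows 2
[ 0.446 -0.093  0.29 ] err 0.0 0.0 q [-1.04 -0.07  2.2   1.24  1.27 -0.49]
[0.446 0.077 0.29 ] err 0.0 0.0 q [-0.57 -0.25  2.34  1.41  0.89 -0.33]
[0.562 0.132 0.162] err 0.0 0.0 q [-0.22  0.34  2.19  2.13  0.72 -1.  ]
[0.562 0.132 0.111] err 0.0 0.0 q [-0.22  0.48  2.2   2.26  0.81 -1.19]
top (383.6, 266.0, 11.1, (378, 244, 35, 27), (375, 256, 19, 19)) [[0.419, -0.316], [0.419, -0.31], [0.419, -0.303]]
top (181.8, 209.7, 5.3, (174, 201, 24, 22), (177, 205, 11, 11)) [[0.573, 0.255], [0.57, 0.249], [0.566, 0.242]]
top (144.0, 201.0, 5.4, (137, 193, 22, 21), (139, 196, 11, 11)) [[0.597, 0.365], [0.593, 0.356], [0.589, 0.347]]
```

>>> carry_out(
  steps=[
    [[0.062,-0.685,0.3],0],
    [[0.062,-0.685,0.3],0],
    [[0.062,-0.685,0.3],0],
    [[0.062,-0.685,0.3],0],
    [[0.062,-0.685,0.3],0],
    [[0.062,-0.685,0.3],0],
  ],
)

```text
clock: 63.9
eef_pos: [0.4455, -0.0927, 0.292]
tool_rot: [0.823, 0.182, 0.526, -0.116]
contact_force: [-0.7, -0.1, -2.1]
opening: 0.0592
gripper_force: 30.0
```

>>> carry_out(
  steps=[
    [[0.119,-0.617,0.26],0],
    [[0.119,-0.617,0.26],0],
    [[0.119,-0.617,0.26],0],
    [[0.119,-0.617,0.26],0],
    [[0.119,-0.617,0.26],0],
    [[0.119,-0.617,0.26],0],
  ],
)

```text
clock: 64.5
eef_pos: [0.4458, 0.0763, 0.2916]
tool_rot: [0.823, 0.182, 0.526, -0.116]
contact_force: [0.0, -0.2, -1.4]
opening: 0.0593
gripper_force: 30.0
```

>>> carry_out(
  steps=[
    [[-0.256,-0.005,0.685],0],
    [[-0.256,-0.005,0.685],0],
    [[-0.256,-0.005,0.685],0],
    [[-0.256,-0.005,0.685],0],
    [[-0.256,-0.005,0.685],0],
    [[-0.256,-0.005,0.685],0],
    [[-0.256,-0.005,0.685],0],
  ],
)

```text
clock: 65.2
eef_pos: [0.5616, 0.1309, 0.1624]
tool_rot: [0.822, 0.181, 0.527, -0.115]
contact_force: [0.3, -0.1, -1.6]
opening: 0.0593
gripper_force: 30.0
```

```bash
python3 st.py; python3 -c "
from path import *
seg((.546,.1255,.1195),grasp=True)"
```

```text
t 65.2 pos [0.5616 0.1309 0.1624] phi 24.7 psi 24.8 roll(y_z) 0.001 q [-0.23  0.34  2.2   2.13  0.72 -1.01] op 0.0593 F [ 0.3 -0.1 -1.6]
[0.562 0.133 0.112] shift [-0.183 -0.007  0.088] rows 2
```

>>> carry_out(
  steps=[
    [[-0.09,-0.005,0.044],0],
    [[-0.16,-0.007,0.077],0],
    [[-0.183,-0.007,0.088],0],
    [[-0.183,-0.007,0.088],0],
    [[-0.186,-0.007,0.089],0],
    [[-0.186,-0.007,0.089],0],
  ],
)

```text
clock: 65.8
eef_pos: [0.5614, 0.1341, 0.111]
tool_rot: [0.822, 0.182, 0.527, -0.116]
contact_force: [-0.2, 0.5, -1.6]
opening: 0.0595
gripper_force: 30.0
```

```bash
python3 st.py
```

```text
t 65.8 pos [0.5614 0.1341 0.111 ] phi 24.7 psi 24.9 roll(y_z) 0.002 q [-0.22  0.48  2.21  2.27  0.81 -1.2 ] op 0.0595 F [-0.2  0.5 -1.6]
```

Lower 1.6 mm, release, and retreat along the tool.

>>> carry_out(
  steps=[
    [[-0.006,0,0.003],0],
    [[-0.006,0,0.003],0],
    [[-0.006,0,0.003],0],
  ],
)

```text
clock: 66.1
eef_pos: [0.5618, 0.1344, 0.1093]
tool_rot: [0.822, 0.182, 0.527, -0.116]
contact_force: [-1.9, -1.1, 6.3]
opening: 0.0592
gripper_force: 30.0
```

>>> carry_out(
  steps=[
    [[0,0,0],0],
    [[0,0,0],0],
    [[0,0,0],0],
    [[0,0,0],0],
    [[0,0,-0.1],0],
    [[0,0,-0.3],0],
    [[0,0,-0.5],0],
    [[0,0,-0.6],0],
  ],
  jaw=78,
)

```text
clock: 66.9
eef_pos: [0.4355, 0.0769, 0.1712]
tool_rot: [0.823, 0.182, 0.526, -0.116]
contact_force: [0.2, 0.3, 0.5]
opening: 0.078
gripper_force: 0.0
```

>>> carry_out(
  steps=[
    [[0.3,0,-0.2],0],
    [[0.3,0,-0.2],0],
    [[0.3,0,-0.2],0],
    [[0.3,0,-0.2],0],
    [[0.3,0,-0.2],0],
    [[0.3,0,-0.2],0],
    [[0.3,0,-0.2],0],
  ],
)

```text
clock: 67.6
eef_pos: [0.425, 0.0713, 0.2589]
tool_rot: [0.823, 0.182, 0.525, -0.117]
contact_force: [0.3, -1.1, 0.9]
opening: 0.0775
gripper_force: 0.0
```

```bash
python3 st.py
python3 - <<'E'
from h import *
a=viewer.capture('side');b=viewer.capture('top')
save('f.png',np.hstack([cv2.resize(a[80:280,140:420],(400,286)),cv2.resize(b[120:320,100:380],(400,286))]))
E
python3 meas.py|grep top
```

```text
t 67.6 pos [0.425  0.0713 0.2589] phi 24.9 psi 25.0 roll(y_z) -0.002 q [-0.66 -0.26  2.45  1.45  0.95 -0.47] op 0.0775 F [ 0.3 -1.1  0.9]
top (223.4, 216.3, 5.4, (214, 208, 24, 23), (218, 211, 11, 11)) [[0.556, 0.135], [0.552, 0.132], [0.549, 0.128]]
top (181.8, 209.7, 5.3, (174, 201, 24, 22), (177, 205, 11, 11)) [[0.573, 0.255], [0.57, 0.249], [0.566, 0.242]]
top (143.9, 201.0, 5.2, (137, 193, 22, 21), (139, 196, 11, 11)) [[0.597, 0.365], [0.593, 0.356], [0.589, 0.348]]
```

View pics/f.png

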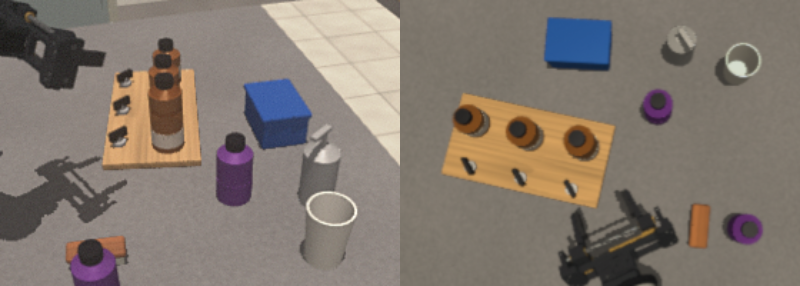

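The picture shows all three amber bottles upright on the stand behind the tightened knobs (top half: (468,118), (522,131) and (580,140)). The arm is clear of everything, so I'm handing in.

```bash
python3 -c "
from bench import close_job
print(close_job())"
```

```text
the job is handed in; nothing more can be done
None
```

I turned all three knobs to their stops, then inverted the short, middle and tall amber bottles in turn and stood them upright on the stand; I have handed the job in, and its verdict was not shown.

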